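Scour the wheel nuts

TASK

Scour the wheel nuts: put every nut from the rubber mat into the pot of beads, then take the paddle out of its fork and, with its blade right down among the beads, stir wide round the pot for at least four full turns, either way. Hang the paddle back in the fork by its collar, then slide the cover into the channels over the pot until it is fully home, keeping all beads and nuts in the pot and leaving the other things on the bench where they are.

Things in the scene. Friction and masses are not known exactly. Their poses are not given: they have to be found in the camera images.
- pot: Fixed steel pot in a blue frame. Origin on the bench under its centre, z up. Inner radius 66 mm at the floor, 70 at the rim; inner floor 12 mm, rim 78 mm above the bench. Over its +x and -x sides two cover channels run along y from -86 to +86 mm, open at +y, with a stop face at y = -82.5. Base plate 190 x 180 mm. See pot_mouth. The way down between the channels is free.
- pot_mouth (a point): Middle of the channels' open end, 86 mm along the pot's +y from its axis, on the level of the ledges' tops (84 mm above the bench); axes as the pot's. The slot is 9 mm high: lips over it have undersides 93 and tops 97 mm above the bench. Side walls face each other at x = +/-85.5 mm; ledges and lips reach in to x = +/-72 mm.
- stand: Fixed steel stand, at the left or right of the bench. Origin on the bench, z up. Fork at its top: two arms along x from -30 to +60 mm, 18 mm wide, slot between them 16 mm (y +/-8), tops 130 and undersides 124 mm above the bench. Slot open at -x; a post 50 mm wide at x 44 to 60 holds it from below, no higher than the fork. Base plate 10 mm thick, x -45 to 65, y +/-45 mm.
- paddle: Stirring paddle, 144 mm long. Origin at its blade's lower edge, z up to the grip. Blade 16 (y) x 5 x 36 mm; shaft 10 mm thick; square collar 34 mm wide, z 78 to 83 mm; square wooden grip 24 x 24 mm, z 83 to 144 mm. It hangs by the collar on the fork's arms, shaft in the slot, origin 52 mm above the bench near the stand's axis; lift it a little and draw it out to the stand's -x.
- cover: Flat aluminium cover, 165 x 165 x 5 mm, lying on the bench, with an upright black fin handle in its middle: 14 mm thick (x), 60 long (y), up to 55 mm above the underside. Origin at the centre of the underside. Same after a half turn. It goes into the channels with the fin along the pot's y; fully home, its origin is on the pot's axis, 84 mm above the bench.
- mat: Fixed black rubber mat, 140 x 140 x 3 mm, at the left or right of the bench; the wheel nuts stand on it at the start. Origin at the centre of its underside.
- nut1: Bright steel wheel nut: hexagon 21 mm across flats (flat faces across its own x, and every 60 degrees), 20 mm tall, with a 16 mm round crown above, 28 mm tall in all. Origin at half its height. May be absent (two to four are there).
- nut2: Bright steel wheel nut: hexagon 21 mm across flats (flat faces across its own x, and every 60 degrees), 20 mm tall, with a 16 mm round crown above, 28 mm tall in all. Origin at half its height. May be absent (two to four are there).
- nut3: Bright steel wheel nut: hexagon 21 mm across flats (flat faces across its own x, and every 60 degrees), 20 mm tall, with a 16 mm round crown above, 28 mm tall in all. Origin at half its height. May be absent (two to four are there).
- nut4: Bright steel wheel nut: hexagon 21 mm across flats (flat faces across its own x, and every 60 degrees), 20 mm tall, with a 16 mm round crown above, 28 mm tall in all. Origin at half its height. May be absent (two to four are there).
- bead1: White ceramic scouring bead, a ball of 20 mm diameter lying in the pot; origin at its centre.
- bead2: White ceramic scouring bead, a ball of 20 mm diameter lying in the pot; origin at its centre.
- bead3: White ceramic scouring bead, a ball of 20 mm diameter lying in the pot; origin at its centre.
- bead4: White ceramic scouring bead, a ball of 20 mm diameter lying in the pot; origin at its centre.
- bead5: White ceramic scouring bead, a ball of 20 mm diameter lying in the pot; origin at its centre.
- bead6: White ceramic scouring bead, a ball of 20 mm diameter lying in the pot; origin at its centre.
- bead7: White ceramic scouring bead, a ball of 20 mm diameter lying in the pot; origin at its centre.
- bead8: White ceramic scouring bead, a ball of 20 mm diameter lying in the pot; origin at its centre.
- paste_tin: Bystander: round tin, radius 32 mm, 50 mm tall, origin under its centre.
- socket: Bystander: steel socket, a cylinder of radius 14 mm, 45 mm tall, origin under its centre.
- pliers: Bystander: wheel-weight pliers, about 165 x 45 x 14 mm, lying along its x, origin under its middle.
There are look-alikes about, which are no part of the job. Leave any turquoise look-alike of the cover alone.

How it is judged (in metres and radians):
On the way, in this order (a step that is already met when the one before it is completed fails the run):
1. all the wheel nuts present lie in the pot, let go (horizontal distance between each of nut1, nut2, nut3, nut4 and pot below 0.07 m and z of each of nut1, nut2, nut3, nut4 in the frame of pot below 0.06 m and contact force between the fingers and nut1 below 0.1 N and contact force between the fingers and nut2 below 0.1 N and contact force between the fingers and nut3 below 0.1 N and contact force between the fingers and nut4 below 0.1 N), for 0.2 s.
2. the held paddle, blade down among the beads, sweeps through the +x side of the pot (blade tip more than 15 mm from the centre that way, within 14.5 mm sideways, less than 22 mm above the pot's floor) (z of paddle in the frame of pot below 0.034 m and horizontal distance between paddle and pot below 0.066 m and contact force between the fingers and paddle above 1 N and x of paddle in the frame of pot above 0.015 m and y of paddle in the frame of pot between -0.0145 and 0.0145 m).
3. the held paddle, blade down among the beads, sweeps through the -x side of the pot (blade tip more than 15 mm from the centre that way, within 14.5 mm sideways, less than 22 mm above the pot's floor) (z of paddle in the frame of pot below 0.034 m and horizontal distance between paddle and pot below 0.066 m and contact force between the fingers and paddle above 1 N and x of paddle in the frame of pot below -0.015 m and y of paddle in the frame of pot between -0.0145 and 0.0145 m).
4. the held paddle, blade down among the beads, sweeps through the +y side of the pot (blade tip more than 15 mm from the centre that way, within 14.5 mm sideways, less than 22 mm above the pot's floor) (z of paddle in the frame of pot below 0.034 m and horizontal distance between paddle and pot below 0.066 m and contact force between the fingers and paddle above 1 N and y of paddle in the frame of pot above 0.015 m and x of paddle in the frame of pot between -0.0145 and 0.0145 m).
5. the held paddle, blade down among the beads, sweeps through the -y side of the pot (blade tip more than 15 mm from the centre that way, within 14.5 mm sideways, less than 22 mm above the pot's floor) (z of paddle in the frame of pot below 0.034 m and horizontal distance between paddle and pot below 0.066 m and contact force between the fingers and paddle above 1 N and y of paddle in the frame of pot below -0.015 m and x of paddle in the frame of pot between -0.0145 and 0.0145 m).
6. the held paddle, blade down among the beads, sweeps through the +x side of the pot (blade tip more than 15 mm from the centre that way, within 14.5 mm sideways, less than 22 mm above the pot's floor) (all of step 2).
7. the held paddle, blade down among the beads, sweeps through the -x side of the pot (blade tip more than 15 mm from the centre that way, within 14.5 mm sideways, less than 22 mm above the pot's floor) (all of step 3).
8. the paddle hangs in its fork again, let go (x of paddle in the frame of stand between -0.016 and 0.02 m and z of paddle in the frame of stand between 0.047 and 0.057 m and y of paddle in the frame of stand between -0.008 and 0.008 m and angle between paddle's own z axis and vertical below 0.12 rad and contact force between the fingers and paddle below 0.1 N), for 0.2 s.
At the end, for the whole second after the job is handed in: All nuts and beads in the pot, the beads moved over 12 mm by stirring (at least one of 1-4, one of 5-8); paddle let go, hanging upright by its collar in the fork (8 mm across); cover in the channels, within 6 mm of the pot's axis and 80-89 mm up, level, square (0.07 rad), at rest (all of step 8 and horizontal distance between each of nut1, nut2, nut3, nut4, bead1, bead2, bead3, bead4, bead5, bead6, bead7, bead8 and pot below 0.07 m and z of each of nut1, nut2, nut3, nut4, bead1, bead2, bead3, bead4, bead5, bead6, bead7, bead8 in the frame of pot below 0.06 m and distance of any of bead1, bead2, bead3, bead4 from where it was at the start of the episode above 0.012 m and distance of any of bead5, bead6, bead7, bead8 from where it was at the start of the episode above 0.012 m and y of cover in the frame of pot between -0.006 and 0.006 m and x of cover in the frame of pot between -0.006 and 0.006 m and z of cover in the frame of pot between 0.08 and 0.089 m and angle between cover's own z axis and vertical below 0.06 rad and linear speed of cover below 0.02 m/s and angle between the y axis of cover and the y axis of pot, either way round below 0.07 rad); the robot touches nothing.
It fails at once if the paste tin is pushed more than 40 mm from its place (distance of paste_tin from where it was at the start of the episode above 0.04 m).
It fails at once if the socket is pushed more than 40 mm from its place (distance of socket from where it was at the start of the episode above 0.04 m).
It fails at once if the pliers is pushed more than 40 mm from its place (distance of pliers from where it was at the start of the episode above 0.04 m).
Of nut1, nut2, nut3, nut4 only 2 to 4 are there at a start; the rules pass over those that are not, and their reading is None.
At some moment in a run one of nut1, nut2, nut3, nut4, cover may be knocked a few centimetres aside while the robot is not near it.
It also fails if it takes over 210 s, if anything falls off the work surface, if the arm or the gripper's body presses on something with over 40 N, if the wrist force passes 120 N, or if a joint passes its speed limit or range.

ROBOT

A 6-joint arm with a two-finger parallel gripper is mounted at the origin on the work surface. World frame = base frame: x ahead of the robot, y to its left, z up, the work surface at z = 0. Lengths are in m, angles in degrees, forces in N, time in s.
With the tool pointing down it reaches from about 0.275 to 1 m from the base axis. Payload 8.4 kg.
Tool frame: the origin (TCP) lies midway between the tips of the shut fingers; the grasp point (between the pads) lies 19 mm behind it; z points along the fingers, x is the direction in which the jaws open and shut, and the axes are right-handed (so a half turn about z gives the same grasp; the last joint's range is limited). The gripper opens to 85 mm and grips with 20 to 120 N. Pads are 22 mm wide; open, the fingers measure 114 mm over their backs; the gripper's body (76 mm by 85 mm) begins 54 mm behind the grasp point. The pads swing forward as they close: fully open they stand 13 mm farther back than shut.
Start: joints at [-65.397, 20.225, 93.587, -0, 66.188, -0.138], TCP at [0.262, -0.568, 0.231] pointing down, gripper open.
Joint ranges: [-150.9, 150.9], [-52.94, 120.26], [3.33, 152.33], [-74.26, 254.26], [0, 154.13], [-172.89, 172.89]. Speed limits (degrees/s): [127.2, 127.2, 159.86, 180, 180, 180].

INTERFACE

Orientations are given as [roll, pitch, yaw] about the fixed x, y, z axes, in that order (R = Rz(yaw) Ry(pitch) Rx(roll)).
In Python, from cell import ctrl gives the robot as it stands.
- The arm moves only by the shell command python3 -m crank 'ROWS' [OPENING] [FORCE]. ROWS is JSON, a list of rows, each a list of 2 entries, a list of its own where there are three numbers: the shift along the tool's x, y, z in cm, then the turn about the tool's z in rad. In form: [[[tx, ty, tz], spin], ...]. A call has 1 to 10 rows; each row is the pose to reach, as a shift and turn from the pose commanded when the call began, along the tool's axes at that moment; what a row does not reach only later rows make up. A row lasts 1/8 s, in which the tool goes at most 62.5 mm and 10.7 degrees, less where a joint would pass 70% of its speed; a pose out of reach is approached as far as the arm can. A call with a gripper value outside its range is refused whole. OPENING is the closure in counts, from 0 (fully open) to 255 (shut), set as the call begins (- or left out, the last holds). The fingers move at their own pace and stop on an object; FORCE is the grip in N (left out, the last holds). Time passes only in rows, so rows that repeat a pose let the fingers close. It gives the time, the measured TCP pose, the force and the opening at its end, in the units of the state.
- ctrl.observe(): the state, without advancing time (a new reading comes with each control period).
- ctrl.read_camera(name): name is "scene" or "top"; returns the picture (420x560x3 uint8, red, green, blue); there is no depth.
- ctrl.get_calibration(name): a dict with "vfov" (degrees; the focal length in pixels is half the picture's height over the tangent of half this angle, whatever the lens; pixels are square), "cx", "cy" (the principal point, pixels), "camera_from_world" (4x4, takes a point from world to camera coordinates). Camera axes: x right, y down, z forward; pixel columns grow to the right and rows downward; lengths in m; the calibration is good to about 2 mm. A picture is of the moment at which its call begins. get_calibration takes no time and is no camera call.
- ctrl.close_job(): hands the job in, once; it reports no verdict.
The state is a dict: "clock": time; "q": joint angles; "qd": joint speeds; "joint_torque": joint torques, N m; "ee_pos": TCP position; "tool_rot": TCP orientation; "contact_force": force on the tool from outside, world axes, zero at the start; "ft_torque": the same for the moment, N m; "grip_width": finger opening in m.
Only numpy, scipy, OpenCV 4.12 (cv2) and the standard library are available. Lean on these libraries where they do the work, as an engineer would, in place of code of your own. Each camera call takes 0.05 s, during which the arm holds its last target.

## Working session

There is one attempt and no reset: what is moved stays moved. The work goes in short steps, Python scripts to look and compute and a shell command to move; the robot and the scene stay as the last step left them, time stands still between calls to the robot, and variables do not carry over. Pictures are saved under pics/ and viewed, and the job is handed in when it is done.

```bash
ls; mkdir -p pics; cat > h.py <<'E'
import numpy as np, cv2, json
from cell import ctrl
def snap(name, fn=None):
    im=ctrl.read_camera(name); 
    if fn: cv2.imwrite('pics/'+fn+'.png', im[:,:,::-1])
    return im
def crop(im, r0,r1,c0,c1,s,fn):
    cv2.imwrite('pics/'+fn+'.png', cv2.resize(im[r0:r1,c0:c1,::-1],None,fx=s,fy=s,interpolation=cv2.INTER_CUBIC))
def cal(name):
    c=ctrl.get_calibration(name); T=np.array(c['camera_from_world']); f=210/np.tan(np.radians(c['vfov']/2)); return c,T,f
def w(name,u,v,z):
    c,T,f=cal(name); d=T[:3,:3].T@np.array([(u-c['cx'])/f,(v-c['cy'])/f,1]); o=-T[:3,:3].T@T[:3,3]
    return o+d*(z-o[2])/d[2]
def px(name,p):
    c,T,f=cal(name); q=T[:3,:3]@np.array(p)+T[:3,3]; return np.round([c['cx']+f*q[0]/q[2], c['cy']+f*q[1]/q[2]],1)
E
python3 - <<'E'
from h import *
print(ctrl.observe())
for n in('scene','top'):
    c=ctrl.get_calibration(n);print(n,c); snap(n,n+'0')
    c,T,f=cal(n);print(f,-T[:3,:3].T@T[:3,3])
E
```

```text
pics
{'clock': 0.0, 'q': array([-6.53988686e+01,  2.02638521e+01,  9.36283789e+01,  1.43860295e-03,
        6.61878486e+01, -1.35986573e-01]), 'qd': array([ 0.01729937, -0.00173042,  0.09450673,  0.02344141, -0.03359845,
        0.00898497]), 'joint_torque': array([ 1.63551613e-03, -6.05245829e+01, -3.42068553e+01, -4.85299233e-05,
        9.56005213e-03,  7.42062753e-06]), 'ee_pos': array([ 0.26136136, -0.56721085,  0.230552  ]), 'tool_rot': array([-1.79998495e+02,  8.00762448e-02, -6.52634627e+01]), 'contact_force': array([-0.29861349,  1.03176055,  0.7519639 ]), 'ft_torque': array([-0.04411137,  0.04143509, -0.02348163]), 'grip_width': 0.08553198799488264}
scene {'vfov': 46.95081805655845, 'cx': 285.68491697873486, 'cy': 206.5286871762042, 'camera_from_world': array([[-0.53526412,  0.84465878, -0.00662313,  0.26971016],
       [ 0.5348787 ,  0.33286561, -0.77659852, -0.2218548 ],
       [-0.65375615, -0.4192279 , -0.629961  ,  1.5152196 ],
       [ 0.        ,  0.        ,  0.        ,  1.        ]])}
483.5343513526842 [1.25361571 0.4812571  0.78402347]
top {'vfov': 56.91885684716178, 'cx': 274.75398634048815, 'cy': 208.10570837534513, 'camera_from_world': array([[-0.06137811, -0.99810056, -0.00529224,  0.02993401],
       [-0.97698475,  0.06116314, -0.20435232,  0.50535657],
       [ 0.20428785, -0.00737233, -0.9788831 ,  0.8601335 ],
       [ 0.        ,  0.        ,  0.        ,  1.        ]])}
387.42585870646235 [0.31984813 0.00530914 0.94539935]
```

View pics/scene0.png

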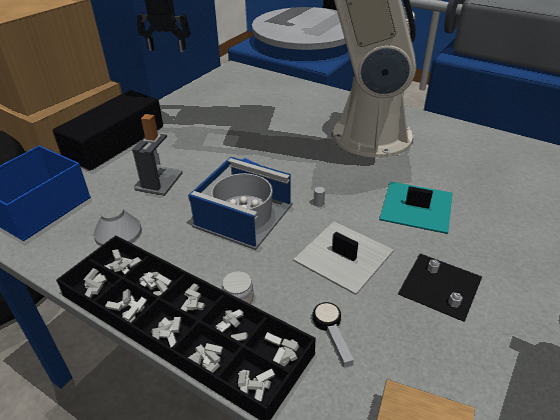

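View pics/top0.png

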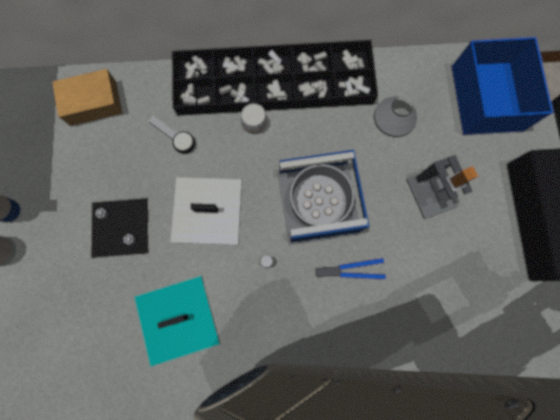

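Candidates: the nuts are the bright pieces on the black mat, top px (101,213) and (129,240). The socket (267,261) stands off the mat and is not one. The cover is the white plate (206,210). The turquoise plate (178,320) is the look-alike. The paddle is the orange grip (465,177) in the stand, and the pot is at (322,195). I'll check these in close crops.

```bash
python3 - <<'E'
from h import *
t=cv2.imread('pics/top0.png')[:,:,::-1]; s=cv2.imread('pics/scene0.png')[:,:,::-1]
crop(t,170,270,80,250,4.5,'c1'); crop(t,140,250,265,375,5,'c2'); crop(t,145,225,395,490,6,'c3'); crop(s,230,330,290,490,4,'c4'); crop(s,100,250,125,305,4,'c5')
E
```

```text
(no output)
```

View pics/c1.png

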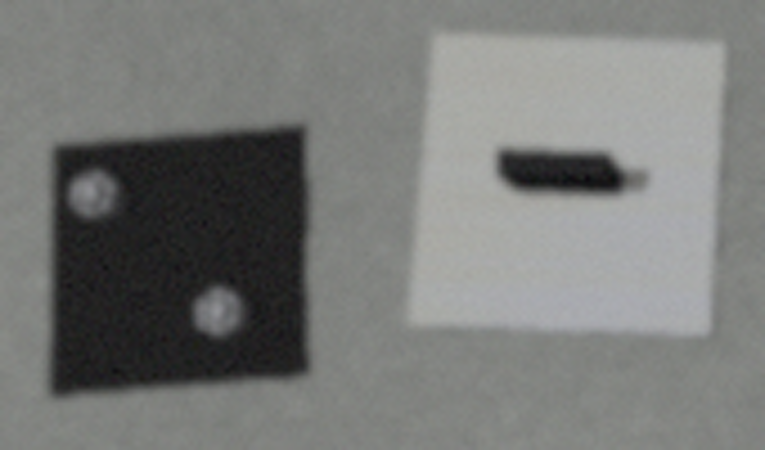

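View pics/c2.png

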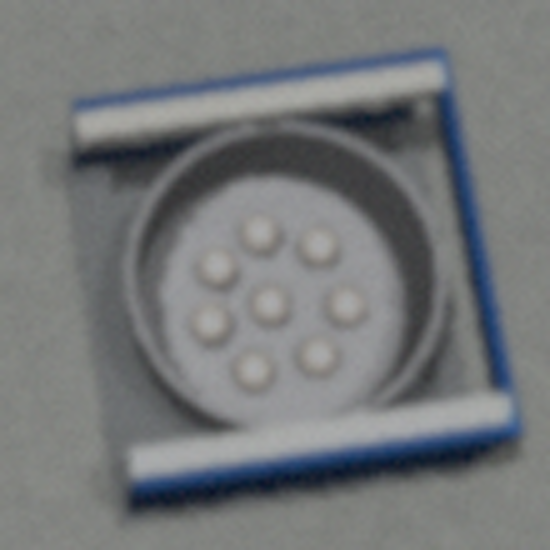

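View pics/c3.png

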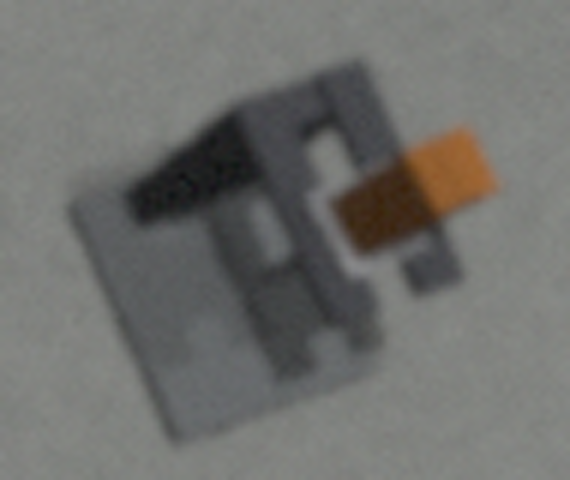

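View pics/c4.png

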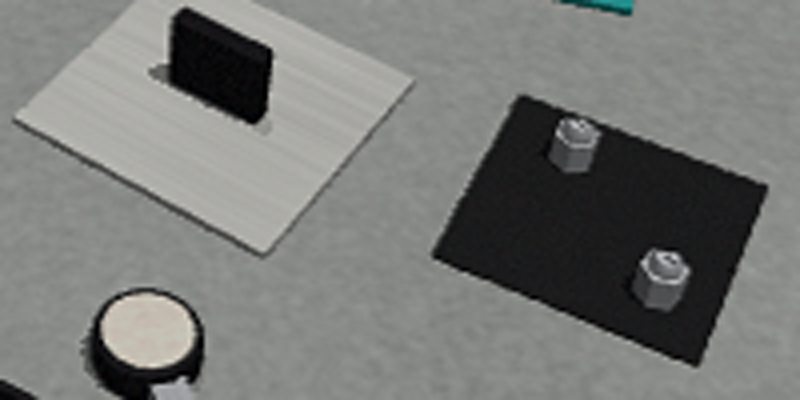

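View pics/c5.png

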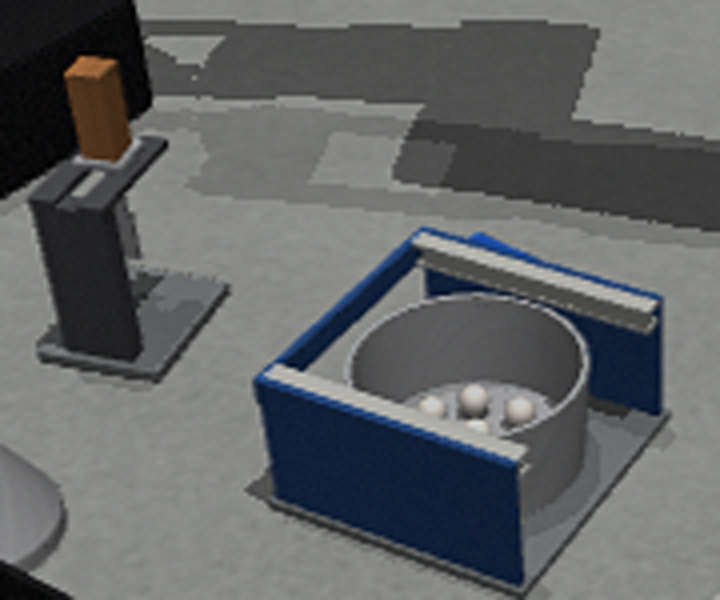

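```bash
cat > m0.py <<'E'
from h import *
def g(pts,s,ou,ov,z,cam='top'):
    # pixel-centre convention for cv2.resize
    return np.array([w(cam,(u+.5)/s-.5+ou,(v+.5)/s-.5+ov,z) for u,v in pts])
np.set_printoptions(precision=4,suppress=True)
def quad(n,P):
    print(n,'ctr',P.mean(0),'sides',[round(np.linalg.norm(P[i]-P[(i+1)%4]),4) for i in range(4)],'ang',[round(np.degrees(np.arctan2(*(P[(i+1)%4]-P[i])[[1,0]])),1) for i in range(4)])
quad('mat',g([(52,148),(305,127),(308,375),(52,395)],4.5,80,170,.003))
quad('cover',g([(432,33),(725,42),(711,335),(407,325)],4.5,80,170,.005))
print('nuts top',g([(95,190),(218,310)],4.5,80,170,.029))
print('nuts scene',g([(577,129),(665,260)],4,290,230,.031,'scene'))
quad('potlips',g([(79,142),(447,90),(510,397),(130,455)],5,265,140,.097))
P=g([(122,280),(447,280),(285,118),(285,435)],5,265,140,.078);print('rim',P, (P[0]+P[1])/2,(P[2]+P[3])/2)
quad('grip',g([(405,160),(467,127),(497,187),(437,220)],6,395,145,.196))
quad('standbase',g([(68,205),(178,440),(382,365),(272,140)],6,395,145,.01))
print('fork tips',g([(240,108),(365,65),(330,350),(445,297), (375,340),(462,275)],6,395,145,.13))
# scene
print('grip top scene',g([(68,73),(85,57),(117,63),(103,81)],4,125,100,.196,'scene').mean(0))
quad('cover scene',g([(14,120),(266,255),(413,82),(150,-15)],4,290,230,.005,'scene'))
E
python3 m0.py
```

```text
mat ctr [0.4923 0.3832 0.003 ] sides [np.float64(0.1404), np.float64(0.138), np.float64(0.138), np.float64(0.1371)] ang [np.float64(-88.7), np.float64(-179.0), np.float64(90.9), np.float64(2.0)]
cover ctr [0.5223 0.1686 0.005 ] sides [np.float64(0.1647), np.float64(0.1645), np.float64(0.165), np.float64(0.1645)] ang [np.float64(-95.4), np.float64(174.9), np.float64(84.6), np.float64(-5.2)]
nuts top [[0.5282 0.4189 0.029 ]
 [0.4591 0.3517 0.029 ]]
nuts scene [[0.4633 0.3535 0.031 ]
 [0.5289 0.4216 0.031 ]]
potlips ctr [ 0.5242 -0.1115  0.097 ] sides [np.float64(0.1709), np.float64(0.1449), np.float64(0.171), np.float64(0.1462)] ang [np.float64(-85.2), np.float64(-174.8), np.float64(95.2), np.float64(5.2)]
rim [[ 0.5282 -0.0358  0.078 ]
 [ 0.5188 -0.185   0.078 ]
 [ 0.6013 -0.1173  0.078 ]
 [ 0.4516 -0.1044  0.078 ]] [ 0.5235 -0.1104  0.078 ] [ 0.5264 -0.1109  0.078 ]
grip ctr [ 0.5227 -0.3957  0.196 ] sides [np.float64(0.0248), np.float64(0.0224), np.float64(0.024), np.float64(0.0226)] ang [np.float64(-65.8), np.float64(-163.1), np.float64(114.8), np.float64(18.8)]
standbase ctr [ 0.5307 -0.3938  0.01  ] sides [np.float64(0.1066), np.float64(0.0915), np.float64(0.1033), np.float64(0.0917)] ang [np.float64(-162.7), np.float64(-73.6), np.float64(17.3), np.float64(104.4)]
fork tips [[ 0.5701 -0.3579  0.13  ]
 [ 0.5837 -0.4061  0.13  ]
 [ 0.4779 -0.3768  0.13  ]
 [ 0.4947 -0.4211  0.13  ]
 [ 0.4805 -0.3935  0.13  ]
 [ 0.5024 -0.4285  0.13  ]]
grip top scene [ 0.5237 -0.3958  0.196 ]
cover scene ctr [0.528  0.1666 0.005 ] sides [np.float64(0.1642), np.float64(0.1622), np.float64(0.1685), np.float64(0.142)] ang [np.float64(85.0), np.float64(174.8), np.float64(-88.1), np.float64(-4.0)]
```

```bash
python3 - <<'E'
from h import *
im=snap('scene','s1'); a=cv2.resize(im[255:310,420:470],None,fx=12,fy=12,interpolation=cv2.INTER_CUBIC)
cv2.imwrite('pics/n1.png',a[:,:,::-1][:600])
E
```

```text
(no output)
```

View pics/n1.png

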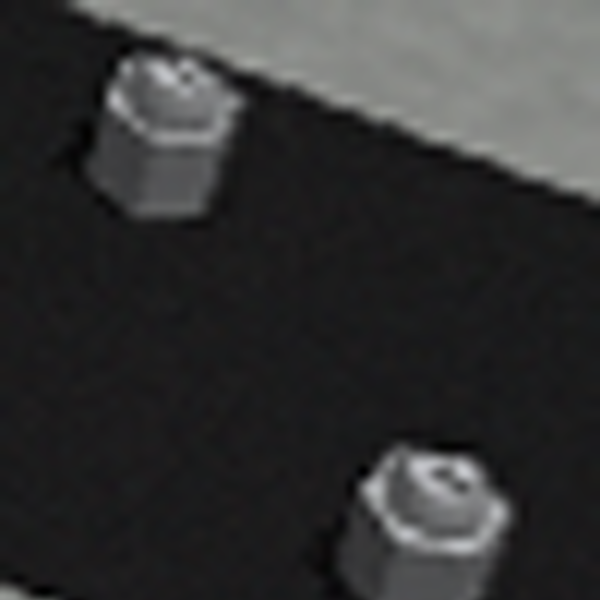

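```bash
python3 - <<'E'
from m0 import *
print()
def e(n,p,q,z):
    P=g([p,q],12,420,255,z,'scene'); d=P[1]-P[0]; print(n,P[:,:2].round(4).tolist(),'len',np.linalg.norm(d),'ang mod60',np.degrees(np.arctan2(d[1],d[0]))%60,'(normal mod 60 = +30)')
e('B bottom front',(138,212),(205,212),.003)
e('B bottom left',(92,172),(138,212),.003)
e('B top front',(155,140),(222,135),.023)
e('A top front',(410,547),(492,545),.023)
e('A top left',(362,500),(410,547),.023)
E
```

```text
mat ctr [0.4923 0.3832 0.003 ] sides [np.float64(0.1404), np.float64(0.138), np.float64(0.138), np.float64(0.1371)] ang [np.float64(-88.7), np.float64(-179.0), np.float64(90.9), np.float64(2.0)]
cover ctr [0.5223 0.1686 0.005 ] sides [np.float64(0.1647), np.float64(0.1645), np.float64(0.165), np.float64(0.1645)] ang [np.float64(-95.4), np.float64(174.9), np.float64(84.6), np.float64(-5.2)]
nuts top [[0.5282 0.4189 0.029 ]
 [0.4591 0.3517 0.029 ]]
nuts scene [[0.4633 0.3535 0.031 ]
 [0.5289 0.4216 0.031 ]]
potlips ctr [ 0.5242 -0.1115  0.097 ] sides [np.float64(0.1709), np.float64(0.1449), np.float64(0.171), np.float64(0.1462)] ang [np.float64(-85.2), np.float64(-174.8), np.float64(95.2), np.float64(5.2)]
rim [[ 0.5282 -0.0358  0.078 ]
 [ 0.5188 -0.185   0.078 ]
 [ 0.6013 -0.1173  0.078 ]
 [ 0.4516 -0.1044  0.078 ]] [ 0.5235 -0.1104  0.078 ] [ 0.5264 -0.1109  0.078 ]
grip ctr [ 0.5227 -0.3957  0.196 ] sides [np.float64(0.0248), np.float64(0.0224), np.float64(0.024), np.float64(0.0226)] ang [np.float64(-65.8), np.float64(-163.1), np.float64(114.8), np.float64(18.8)]
standbase ctr [ 0.5
[... 532 characters left out ...]
[np.float64(85.0), np.float64(174.8), np.float64(-88.1), np.float64(-4.0)]

B bottom front [[0.4678, 0.3541], [0.4613, 0.3644]] len 0.012195590046659703 ang mod60 2.006067947370056 (normal mod 60 = +30)
B bottom left [[0.4625, 0.3435], [0.4678, 0.3541]] len 0.011750303462435977 ang mod60 3.677758103353675 (normal mod 60 = +30)
B top front [[0.4692, 0.3539], [0.4616, 0.3638]] len 0.012397196040528125 ang mod60 7.748658958963986 (normal mod 60 = +30)
A top front [[0.5377, 0.4217], [0.53, 0.4331]] len 0.013825716765881768 ang mod60 3.8250602861133984 (normal mod 60 = +30)
A top left [[0.5319, 0.4117], [0.5377, 0.4217]] len 0.011523164323494359 ang mod60 0.01578725908074574 (normal mod 60 = +30)
```

```bash
cat >> h.py <<'E'
from scipy.spatial.transform import Rotation as Ro
def go(x,y,z,yaw,o=None):
    o=o or ctrl.observe(); R=Ro.from_euler('xyz',o['tool_rot'],degrees=True).as_matrix()
    # nominal vertical tool of the current yaw
    c=o['tool_rot'][2]; d=np.array([x,y,z])-o['ee_pos']
    t=R.T@d*100; s=-((yaw-c+180)%360-180)
    print('shift cm',t.round(2),'spin rad',round(np.radians(s),3),'(deg %.1f)'%s,'rows>=',np.ceil(max(np.linalg.norm(t)/6.25,abs(s)/10.7)))
def st():
    o=ctrl.observe(); print('t %.2f'%o['clock'],'pos',o['ee_pos'].round(4),'rot',o['tool_rot'].round(2),'F',o['contact_force'].round(2),'w %.4f'%o['grip_width'],'q',o['q'].round(0)); return o
E
python3 -c "
from h import *
go(.527,.420,.12,-27)"
```

```text
shift cm [-78.54 -65.44  11.16] spin rad -0.668 (deg -38.3) rows>= 17.0
```

```bash
python3 -m crank '[[[-78.5,-65.4,2],-0.668],[[-78.5,-65.4,2],-0.668],[[-78.5,-65.4,2],-0.668],[[-78.5,-65.4,2],-0.668],[[-78.5,-65.4,2],-0.668],[[-78.5,-65.4,2],-0.668],[[-78.5,-65.4,2],-0.668],[[-78.5,-65.4,2],-0.668],[[-78.5,-65.4,2],-0.668],[[-78.5,-65.4,2],-0.668]]' 110 30; python3 -c "
from h import *
st();go(.527,.420,.12,-27)"
```

```text
clock: 1.4
ee_pos: [0.4241, 0.0379, 0.2192]
tool_rot: [-180.0, -0.0, -27.0]
contact_force: [0.8, -1.0, 0.4]
grip_width: 0.0487
t 1.40 pos [0.4241 0.0379 0.2192] rot [-1.7998e+02 -4.0000e-02 -2.6980e+01] F [ 0.84 -1.05  0.43] w 0.0487 q [  5.   3. 117.  -0.  60.  32.]
shift cm [ -8.17 -38.72   9.93] spin rad 0.0 (deg 0.0) rows>= 7.0
```

```bash
python3 -m crank '[[[-8.2,-38.7,9.9],0],[[-8.2,-38.7,9.9],0],[[-8.2,-38.7,9.9],0],[[-8.2,-38.7,9.9],0],[[-8.2,-38.7,9.9],0],[[-8.2,-38.7,9.9],0],[[-8.2,-38.7,9.9],0],[[-8.2,-38.7,9.9],0],[[-8.2,-38.7,9.9],0]]'; python3 - <<'E'
from h import *
o=st();t=snap('top');crop(t,170,270,60,200,5.5,'a1');s=snap('scene');crop(s,150,330,350,550,4,'a2')
go(.527,.420,.006,-27)
print(px('scene',[.527,.420,.031]),px('scene',[.459,.353,.031]),px('top',[.527,.420,.031]),px('top',[.459,.353,.031]))
E
```

```text
clock: 2.52
ee_pos: [0.526, 0.4171, 0.1197]
tool_rot: [179.9, 0.0, -27.0]
contact_force: [0.4, -0.7, 0.7]
grip_width: 0.0486
t 2.52 pos [0.526  0.4171 0.1197] rot [ 1.7993e+02  2.0000e-02 -2.6980e+01] F [ 0.37 -0.7   0.68] w 0.0486 q [38. 31. 92. -0. 57. 65.]
shift cm [-0.09 -0.32 11.43] spin rad -0.001 (deg -0.0) rows>= 2.0
[455.4 293.7] [434.3 260.6] [ 99.9 212.2] [127.2 238.5]
```

View pics/a2.png

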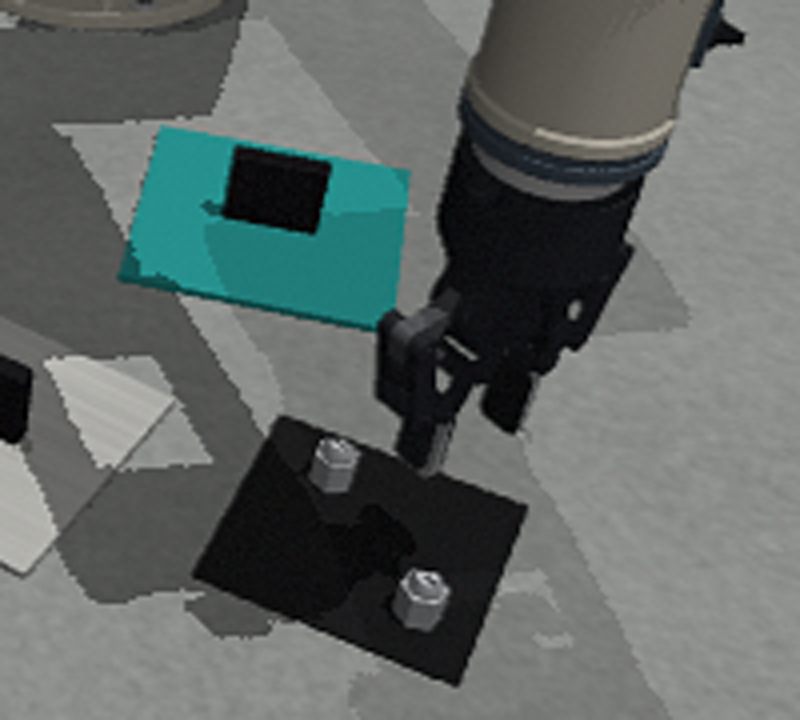

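View pics/a1.png

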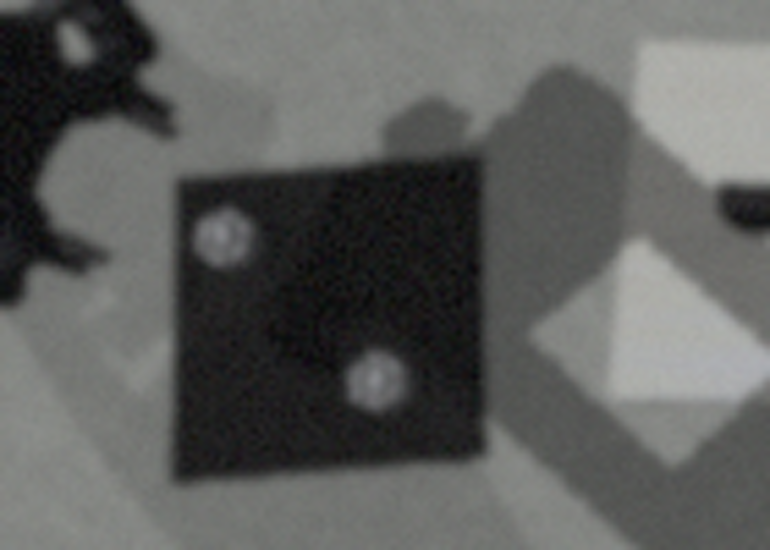

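```bash
python3 -m crank '[[[-0.05,-0.05,5],0],[[-0.05,-0.05,9],0],[[-0.05,-0.05,11.4],0],[[-0.05,-0.05,11.4],0],[[-0.05,-0.05,11.4],0]]'; python3 -m crank '[[[0,0,0],0],[[0,0,0],0],[[0,0,0],0],[[0,0,0],0],[[0,0,0],0]]' 255 30;  python3 - <<'E'
from h import *
o=st();s=snap('scene');crop(s,200,330,400,520,6,'a3')
E
```

```text
clock: 3.25
ee_pos: [0.5271, 0.4185, 0.0075]
tool_rot: [-179.9, -0.0, -27.0]
contact_force: [0.5, 0.2, 1.1]
grip_width: 0.0487
clock: 3.88
ee_pos: [0.527, 0.419, 0.0077]
tool_rot: [-179.9, -0.1, -27.0]
contact_force: [-1.1, -0.7, 6.9]
grip_width: 0.0213
t 3.88 pos [0.527  0.419  0.0077] rot [-1.7989e+02 -6.0000e-02 -2.6980e+01] F [-1.13 -0.68  6.86] w 0.0213 q [38. 39. 95. -0. 46. 65.]
```

View pics/a3.png

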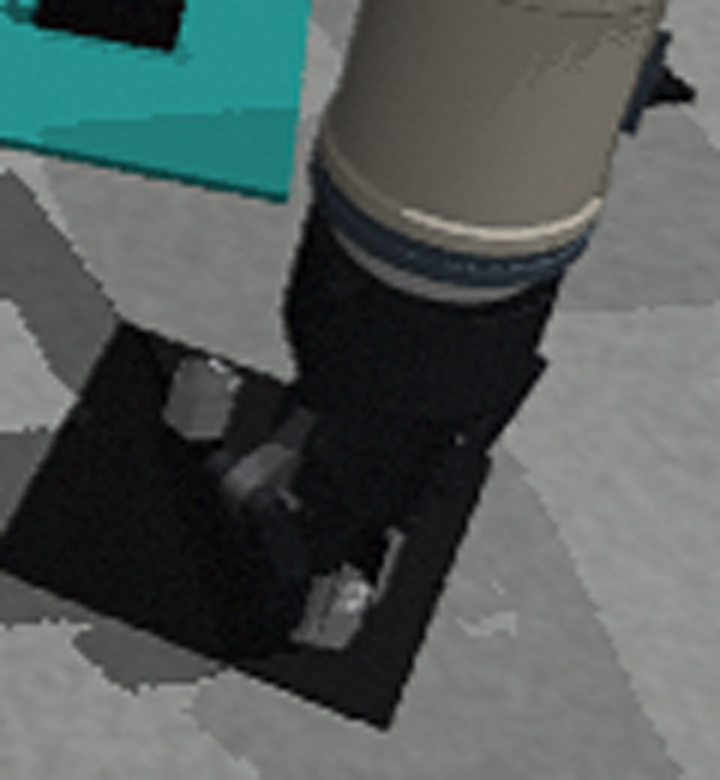

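```bash
python3 -m crank '[[[0,0,-4],0],[[0,0,-9],0],[[0,0,-15],0],[[0,0,-17],0],[[0,0,-17],0]]';  python3 - <<'E'
from h import *
o=st(); go(.5255,-.095,.17,-27)
E
```

```text
clock: 4.55
ee_pos: [0.5268, 0.4191, 0.1778]
tool_rot: [-179.8, -0.1, -27.0]
contact_force: [0.4, 0.4, -1.2]
grip_width: 0.0212
t 4.55 pos [0.5268 0.4191 0.1778] rot [-1.7983e+02 -8.0000e-02 -2.6980e+01] F [ 0.41  0.39 -1.22] w 0.0212 q [38. 27. 90.  0. 63. 65.]
shift cm [23.2  45.87  0.67] spin rad 0.0 (deg 0.0) rows>= 9.0
```

```bash
python3 -m crank '[[[23.2,45.9,0.7],0],[[23.2,45.9,0.7],0],[[23.2,45.9,0.7],0],[[23.2,45.9,0.7],0],[[23.2,45.9,0.7],0],[[23.2,45.9,0.7],0],[[23.2,45.9,0.7],0],[[23.2,45.9,0.7],0],[[23.2,45.9,0.7],0],[[23.2,45.9,0.7],0]]';  python3 - <<'E'
from h import *
o=st(); go(.5255,-.095,.055,-27)
E
```

```text
clock: 5.8
ee_pos: [0.5236, -0.0961, 0.1674]
tool_rot: [180.0, 0.2, -27.1]
contact_force: [0.3, 0.9, -1.1]
grip_width: 0.0214
t 5.80 pos [ 0.5236 -0.0961  0.1674] rot [ 1.7997e+02  1.7000e-01 -2.7110e+01] F [ 0.31  0.87 -1.14] w 0.0214 q [-11.  16. 108.   0.  56.  17.]
shift cm [ 0.16 -0.19 11.24] spin rad -0.002 (deg -0.1) rows>= 2.0
```

```bash
python3 -m crank '[[[0.1,0,4],0],[[0.1,0,8],0],[[0.1,0,11.5],0],[[0.1,0,11.5],0],[[0.1,0,11.5],0]]'; python3 -m crank '[[[0,0,0],0],[[0,0,0],0],[[0,0,0],0],[[0,0,0],0],[[0,0,-5],0],[[0,0,-10],0],[[0,0,-13],0],[[0,0,-13],0]]' 140;  python3 - <<'E'
from h import *
o=st(); go(.460,.353,.12,-27); go(.480,.353,.12,33)
E
```

```text
clock: 6.42
ee_pos: [0.5261, -0.0952, 0.0547]
tool_rot: [-180.0, -0.0, -26.9]
contact_force: [0.1, -0.0, -1.6]
grip_width: 0.0213
clock: 7.42
ee_pos: [0.5271, -0.0966, 0.1865]
tool_rot: [-179.9, -0.3, -27.0]
contact_force: [-0.6, -0.4, 0.9]
grip_width: 0.0387
t 7.42 pos [ 0.5271 -0.0966  0.1865] rot [-179.92   -0.26  -27.  ] F [-0.64 -0.44  0.94] w 0.0387 q [-11.  15. 107.   0.  57.  16.]
shift cm [-26.42 -37.     6.58] spin rad 0.0 (deg 0.0) rows>= 8.0
shift cm [-24.63 -37.91   6.59] spin rad -1.047 (deg -60.0) rows>= 8.0
```

```bash
python3 -m crank '[[[-26.4,-37,3],0],[[-26.4,-37,3],0],[[-26.4,-37,3],0],[[-26.4,-37,3],0],[[-26.4,-37,3],0],[[-26.4,-37,3],0],[[-26.4,-37,6.6],0],[[-26.4,-37,6.6],0],[[-26.4,-37,6.6],0]]';  python3 - <<'E'
from h import *
o=st(); go(.460,.353,.007,-27)
t=snap('top');crop(t,130,270,50,350,2.6,'b1');s=snap('scene');crop(s,130,330,180,520,2.3,'b2')
E
```

```text
clock: 8.55
ee_pos: [0.4565, 0.3538, 0.1156]
tool_rot: [179.8, 0.1, -26.8]
contact_force: [-0.6, -1.0, 0.0]
grip_width: 0.0387
t 8.55 pos [0.4565 0.3538 0.1156] rot [ 1.798e+02  1.000e-01 -2.684e+01] F [-0.64 -0.95  0.05] w 0.0387 q [ 38.  24. 105.   0.  51.  64.]
shift cm [ 0.37 -0.12 10.85] spin rad 0.003 (deg 0.2) rows>= 2.0
```

View pics/b1.png

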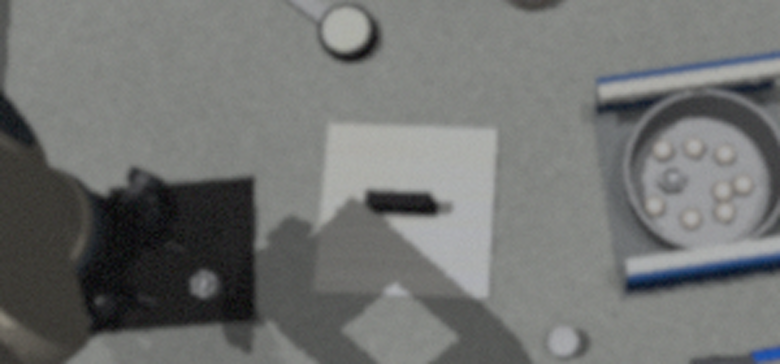

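View pics/b2.png

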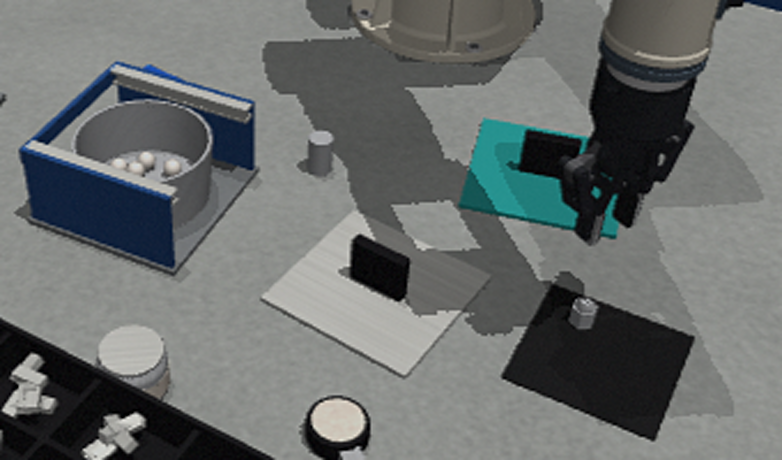

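```bash
python3 -m crank '[[[0.3,0.0,4],0],[[0.3,0.0,8],0],[[0.3,0.0,10.8],0],[[0.3,0.0,10.8],0],[[0.3,0.0,10.8],0]]'; python3 -m crank '[[[0,0,0],0],[[0,0,0],0],[[0,0,0],0],[[0,0,0],0],[[0,0,0],0]]' 255 30;  python3 -m crank '[[[0,0,-4],0],[[0,0,-9],0],[[0,0,-15],0],[[0,0,-17],0],[[0,0,-17],0]]';  python3 - <<'E'
from h import *
o=st(); go(.519,-.128,.17,-27)
E
```

```text
clock: 9.28
ee_pos: [0.4619, 0.3516, 0.0113]
tool_rot: [-179.9, -0.0, -27.0]
contact_force: [0.9, 1.0, 0.5]
grip_width: 0.0386
clock: 9.9
ee_pos: [0.4619, 0.3523, 0.0118]
tool_rot: [-179.9, -0.1, -27.0]
contact_force: [0.3, -2.0, 6.6]
grip_width: 0.0201
clock: 10.52
ee_pos: [0.462, 0.3527, 0.1828]
tool_rot: [-179.7, -0.1, -27.0]
contact_force: [1.1, -0.8, -1.5]
grip_width: 0.0199
t 10.53 pos [0.462  0.3527 0.1828] rot [-1.7974e+02 -1.3000e-01 -2.6980e+01] F [ 1.09 -0.83 -1.47] w 0.0199 q [ 37.  19. 102.  -0.  59.  64.]
shift cm [26.89 40.26  1.15] spin rad 0.0 (deg 0.0) rows>= 8.0
```

```bash
python3 -m crank '[[[26.9,40.3,1.1],0],[[26.9,40.3,1.1],0],[[26.9,40.3,1.1],0],[[26.9,40.3,1.1],0],[[26.9,40.3,1.1],0],[[26.9,40.3,1.1],0],[[26.9,40.3,1.1],0],[[26.9,40.3,1.1],0],[[26.9,40.3,1.1],0],[[26.9,40.3,1.1],0]]';  python3 - <<'E'
from h import *
o=st(); go(.52,-.125,.055,-27)
s=snap('scene');crop(s,80,270,130,320,3.1,'b3')
E
```

```text
clock: 11.78
ee_pos: [0.5168, -0.1288, 0.168]
tool_rot: [180.0, 0.1, -27.0]
contact_force: [0.3, 0.1, 1.0]
grip_width: 0.0199
t 11.78 pos [ 0.5168 -0.1288  0.168 ] rot [ 1.7999e+02  1.2000e-01 -2.7030e+01] F [0.26 0.14 0.96] w 0.0199 q [-14.  16. 108.   0.  56.  13.]
shift cm [ 0.14 -0.49 11.3 ] spin rad -0.001 (deg -0.0) rows>= 2.0
```

View pics/b3.png

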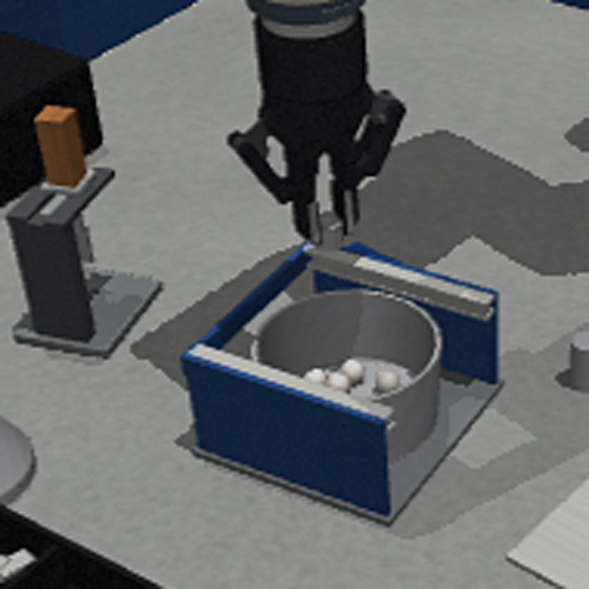

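Nut B is held between the pads at about crop (330,225), over the pot. I'll lower it and release.

```bash
python3 -m crank '[[[0.1,-0.4,4],0],[[0.1,-0.4,8],0],[[0.1,-0.4,11.3],0],[[0.1,-0.4,11.3],0],[[0.1,-0.4,11.3],0]]'; python3 -m crank '[[[0,0,0],0],[[0,0,0],0],[[0,0,0],0],[[0,0,0],0],[[0,0,-5],0],[[0,0,-10],0],[[0,0,-14],0],[[0,0,-20],0],[[0,0,-24],0],[[0,0,-24],0]]' 140;  python3 - <<'E'
from h import *
o=st(); go(.42,-.30,.30,17)
E
```

```text
clock: 12.45
ee_pos: [0.521, -0.1255, 0.057]
tool_rot: [-180.0, -0.0, -26.9]
contact_force: [-0.0, 0.8, 0.3]
grip_width: 0.0204
clock: 13.7
ee_pos: [0.5221, -0.1266, 0.2997]
tool_rot: [-179.9, -0.4, -27.0]
contact_force: [0.2, -0.2, -0.9]
grip_width: 0.0385
t 13.70 pos [ 0.5221 -0.1266  0.2997] rot [-179.92   -0.36  -26.99] F [ 0.17 -0.24 -0.87] w 0.0385 q [-14.   9. 100.   0.  71.  13.]
shift cm [-1.23 20.08 -0.07] spin rad -0.768 (deg -44.0) rows>= 5.0
```

```bash
python3 - <<'E'
from h import *
go(.523,-.3958,.26,-73)
t=snap('top');crop(t,140,250,265,375,5,'d1');s=snap('scene');crop(s,170,330,180,480,2.6,'d2')
E
```

```text
shift cm [12.27 23.95  4.01] spin rad 0.803 (deg 46.0) rows>= 5.0
```

View pics/d1.png

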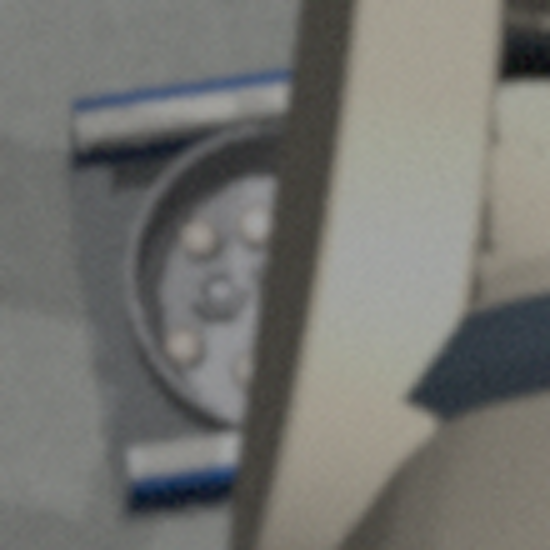

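View pics/d2.png

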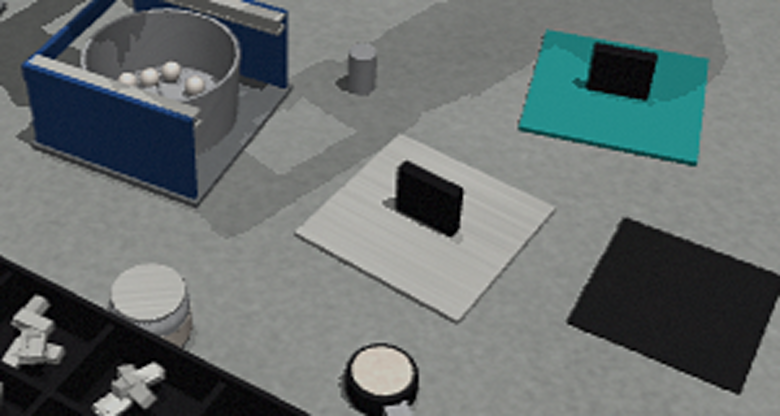

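The mat is empty. Nut A is in the pot at top crop (220,292), and the arm hides nut B. Next I move over the paddle.

```bash
python3 -m crank '[[[12.3,24,4],0.803],[[12.3,24,4],0.803],[[12.3,24,4],0.803],[[12.3,24,4],0.803],[[12.3,24,4],0.803],[[12.3,24,4],0.803],[[12.3,24,4],0.803],[[12.3,24,4],0.803]]' 105;  python3 - <<'E'
from h import *
o=st(); go(.523,-.3958,.14,-73)
t=snap('top');crop(t,140,250,265,375,5,'d3');crop(t,140,250,380,510,5,'d5');s=snap('scene');crop(s,80,220,100,230,5,'d4')
E
```

```text
clock: 14.8
ee_pos: [0.5215, -0.3943, 0.2563]
tool_rot: [-180.0, 0.0, -72.9]
contact_force: [0.2, -0.3, -0.2]
grip_width: 0.0504
t 14.80 pos [ 0.5215 -0.3943  0.2563] rot [-1.7999e+02  1.0000e-02 -7.2860e+01] F [ 0.23 -0.25 -0.19] w 0.0504 q [-37.  22.  88.   0.  70.  36.]
shift cm [ 0.19 -0.1  11.63] spin rad 0.002 (deg 0.1) rows>= 2.0
```

View pics/d3.png

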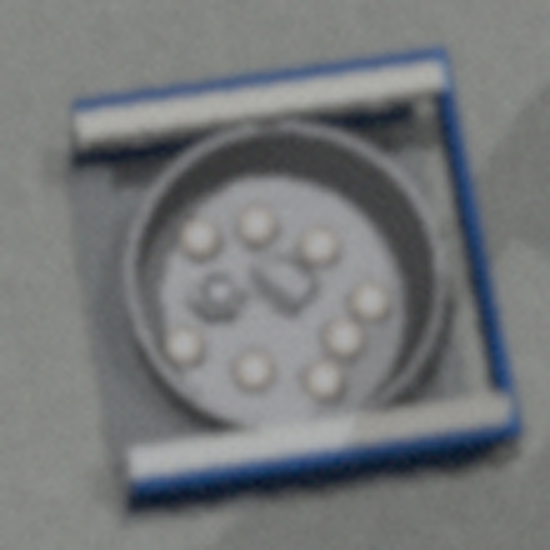

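View pics/d4.png

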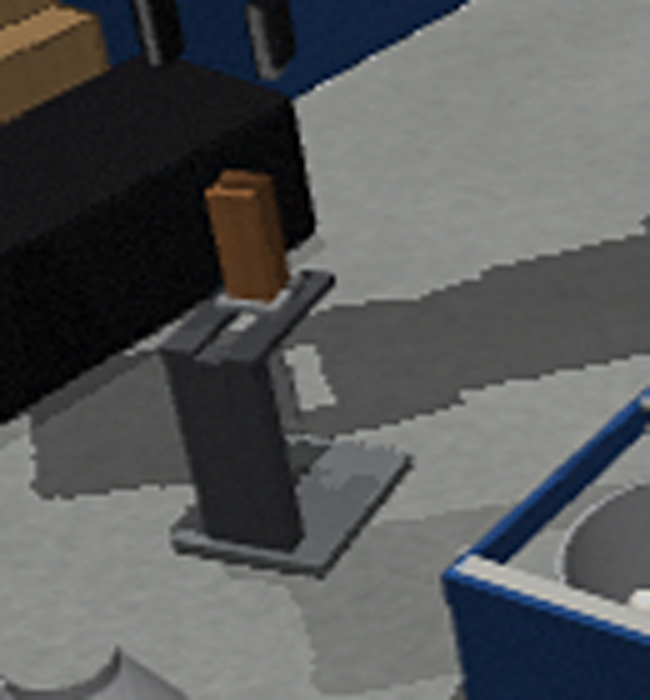

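```bash
python3 -m crank '[[[0.15,-0.05,4],0],[[0.15,-0.05,8],0],[[0.15,-0.05,11.6],0],[[0.15,-0.05,11.6],0],[[0.15,-0.05,11.6],0]]'; python3 -m crank '[[[0,0,0],0],[[0,0,0],0],[[0,0,0],0],[[0,0,0],0],[[0,0,0],0]]' 255 90;  python3 - <<'E'
from h import *
o=st(); t=snap('top');crop(t,140,250,380,510,5,'e1');s=snap('scene');crop(s,80,220,100,230,5,'e2')
E
```

```text
clock: 15.52
ee_pos: [0.5229, -0.3974, 0.1417]
tool_rot: [-179.9, -0.1, -73.0]
contact_force: [-0.1, -0.0, 0.4]
grip_width: 0.0502
clock: 16.15
ee_pos: [0.523, -0.3978, 0.1421]
tool_rot: [-179.9, -0.1, -73.0]
contact_force: [-0.9, 0.7, 7.0]
grip_width: 0.0234
t 16.15 pos [ 0.523  -0.3978  0.1421] rot [-1.7989e+02 -1.4000e-01 -7.3000e+01] F [-0.95  0.67  7.03] w 0.0234 q [-37.  28.  94.   0.  58.  36.]
```

View pics/e2.png

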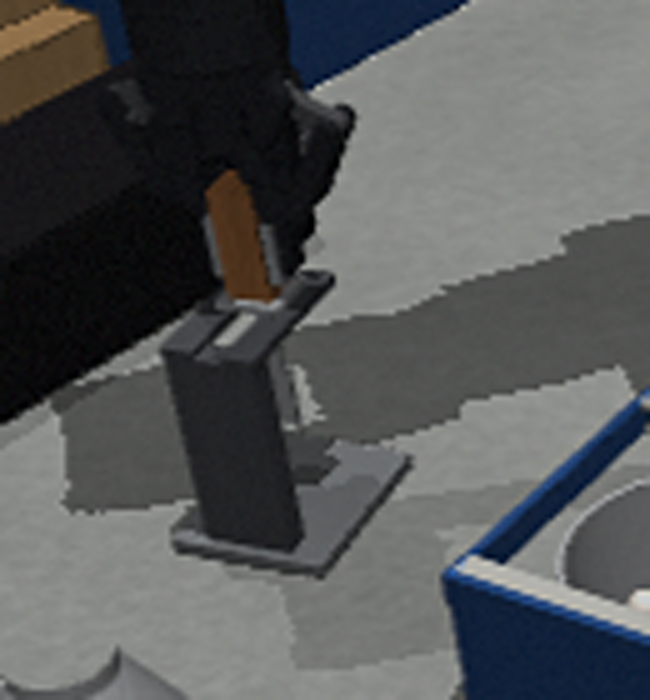

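```bash
python3 -m crank '[[[0,0,-0.6],0],[[0,0,-1.2],0],[[0,0,-1.2],0],[[0,2,-1.2],0],[[0,5,-1.2],0],[[0,8,-1.2],0],[[0,11,-1.2],0],[[0,11,-5],0],[[0,11,-9],0],[[0,11,-9],0]]';  python3 - <<'E'
from h import *
o=st(); go(.52,-.11,.235,-73)
s=snap('scene');crop(s,50,220,80,240,4,'e3')
E
```

```text
clock: 17.5
ee_pos: [0.417, -0.4309, 0.2331]
tool_rot: [-179.9, -0.3, -73.0]
contact_force: [0.2, 0.2, -2.3]
grip_width: 0.023
t 17.50 pos [ 0.417  -0.4309  0.2331] rot [-179.88   -0.28  -73.03] F [ 0.24  0.23 -2.28] w 0.0230 q [-46.  18.  97.  -0.  65.  27.]
shift cm [-27.68 -19.22  -0.28] spin rad -0.001 (deg -0.0) rows>= 6.0
```

View pics/e3.png

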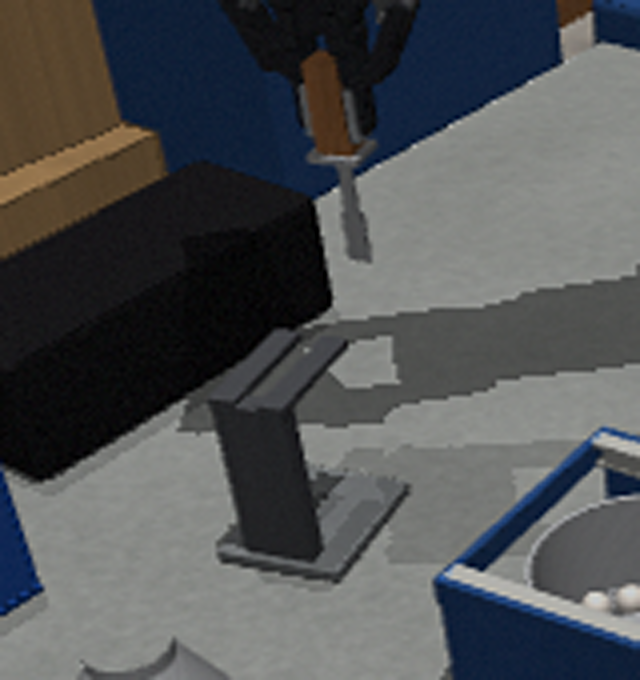

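```bash
python3 - <<'E' | tail -3
from m0 import *
np.set_printoptions(precision=4,suppress=True)
print(g([(225,330),(262,333),(300,335)],5,265,140,.02).tolist())
a=np.radians(5); c=np.array([.5245,-.111]); R=np.array([[np.cos(a),-np.sin(a)],[np.sin(a),np.cos(a)]])
print(((g([(200,240),(258,226),(320,246),(370,300),(343,338),(324,380),(254,370),(184,346),(220,297),(285,283)],5,265,140,.022)[:,:2]-c)@R*1000).round(0).tolist())
go(.4955,-.114,.235,-73)
E
```

```text
[[0.5138964607720954, -0.08698074076722452, 0.020000000000000018], [0.5112738734464182, -0.10488218564009207, 0.020000000000000018], [0.5091202343910127, -0.12329880896717924, 0.020000000000000018]]
[[38.0, 30.0], [40.0, 0.0], [26.0, -28.0], [-5.0, -47.0], [-21.0, -31.0], [-40.0, -18.0], [-31.0, 14.0], [-14.0, 46.0], [8.0, 25.0], [10.0, -8.0]]
shift cm [-27.9  -16.8   -0.44] spin rad -0.0 (deg -0.0) rows>= 6.0
```

```bash
python3 - <<'E'
from h import *
go(.5111,-.1182,.235,-85)
E
python3 -m crank '[[[-27.0,-18.3,-0.3],0.209],[[-27.0,-18.3,-0.3],0.209],[[-27.0,-18.3,-0.3],0.209],[[-27.0,-18.3,-0.3],0.209],[[-27.0,-18.3,-0.3],0.209],[[-27.0,-18.3,-0.3],0.209],[[-27.0,-18.3,-0.3],0.209],[[-27.0,-18.3,-0.3],0.209]]'
python3 - <<'E'
from h import *
o=st(); go(.5111,-.1182,.111,-85)
t=snap('top');crop(t,140,250,265,375,5,'f1');s=snap('scene');crop(s,80,270,150,320,3.5,'f2')
E
```

```text
shift cm [-27.04 -18.17  -0.43] spin rad 0.209 (deg 12.0) rows>= 6.0
clock: 18.55
ee_pos: [0.5121, -0.1187, 0.2324]
tool_rot: [179.9, -0.0, -85.0]
contact_force: [-0.8, -0.7, -1.9]
grip_width: 0.0231
t 18.55 pos [ 0.5121 -0.1187  0.2324] rot [ 1.7992e+02 -1.0000e-02 -8.5010e+01] F [-0.81 -0.68 -1.88] w 0.0231 q [-13.  11. 106.  -0.  63.  72.]
shift cm [-0.06  0.08 12.14] spin rad -0.0 (deg -0.0) rows>= 2.0
```

View pics/f2.png

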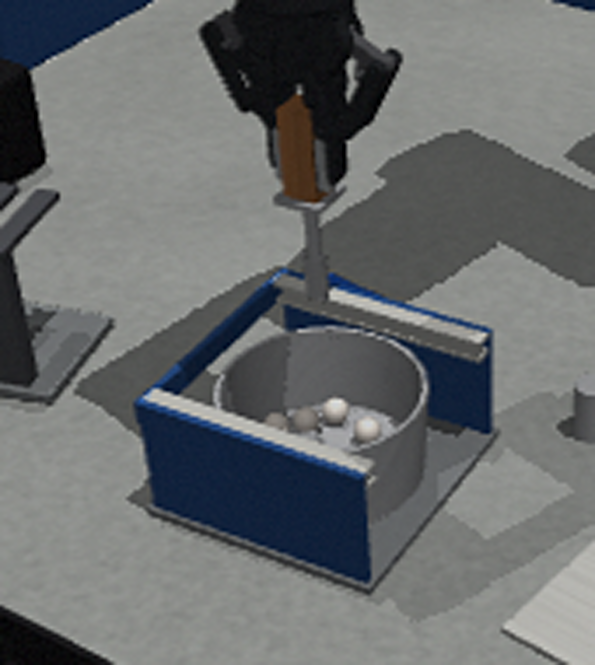

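```bash
python3 -m crank '[[[0,0.05,3],0],[[0,0.05,6],0],[[0,0.05,8.5],0],[[0,0.05,10],0],[[0,0.05,11],0],[[0,0.05,12],0],[[0,0.05,12.2],0],[[0,0.05,12.2],0]]'
python3 - <<'E'
from h import *
o=st(); 
a=np.radians(5); R=np.array([[np.cos(a),-np.sin(a)],[np.sin(a),np.cos(a)]]);p=np.array([.5245,-.111])+R@np.array([-.032,0]);print(p)
go(*p,.110,-85)
E
```

```text
clock: 19.65
ee_pos: [0.5126, -0.1176, 0.1113]
tool_rot: [-180.0, -0.0, -85.0]
contact_force: [0.9, -0.3, -1.2]
grip_width: 0.0227
t 19.65 pos [ 0.5126 -0.1176  0.1113] rot [-1.7998e+02 -1.0000e-02 -8.4960e+01] F [ 0.86 -0.33 -1.22] w 0.0227 q [-13.  20. 112.   0.  48.  72.]
[ 0.49262177 -0.11378898]
shift cm [-0.56  1.96  0.13] spin rad 0.001 (deg 0.0) rows>= 1.0
```

```bash
python3 -m crank '[[[-0.3,1,0.1],0],[[-0.6,2,0.1],0],[[-0.6,2,0.1],0]]'
python3 -m crank '[[[1.88,-0.61,0],0],[[3.04,-2.21,0],0],[[3.04,-4.19,0],0],[[1.88,-5.79,0],0],[[0,-6.4,0],0],[[-1.88,-5.79,0],0],[[-3.04,-4.19,0],0],[[-3.04,-2.21,0],0],[[-1.88,-0.61,0],0],[[0,0,0],0]]'
python3 - <<'E'
from h import *
o=st()
t=snap('top');crop(t,140,250,265,375,5,'g1');s=snap('scene');crop(s,80,270,150,320,3.5,'g2')
E
```

```text
clock: 20.02
ee_pos: [0.4907, -0.1131, 0.1102]
tool_rot: [180.0, 0.0, -85.0]
contact_force: [0.1, -0.5, -1.1]
grip_width: 0.0228
clock: 21.28
ee_pos: [0.4948, -0.1136, 0.1116]
tool_rot: [-179.5, -0.1, -84.9]
contact_force: [11.2, 0.5, -0.1]
grip_width: 0.0228
t 21.27 pos [ 0.4948 -0.1136  0.1116] rot [-1.795e+02 -9.000e-02 -8.493e+01] F [11.18  0.54 -0.07] w 0.0228 q [-13.  19. 114.   0.  47.  72.]
```

View pics/g2.png

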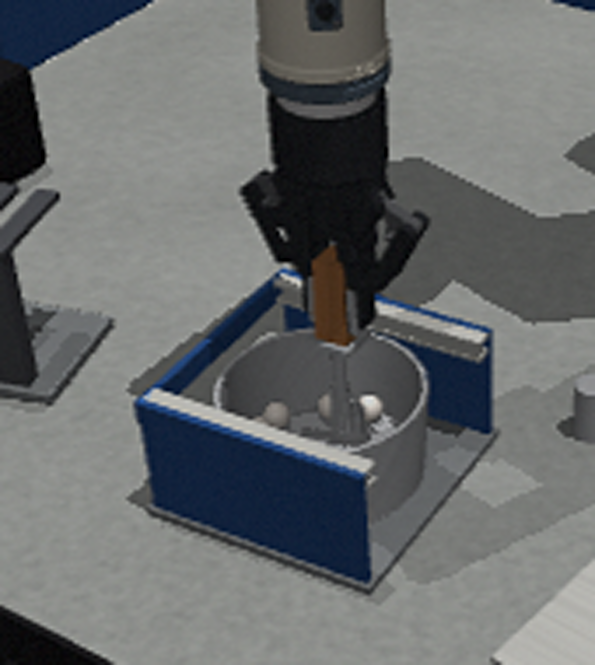

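View pics/g1.png

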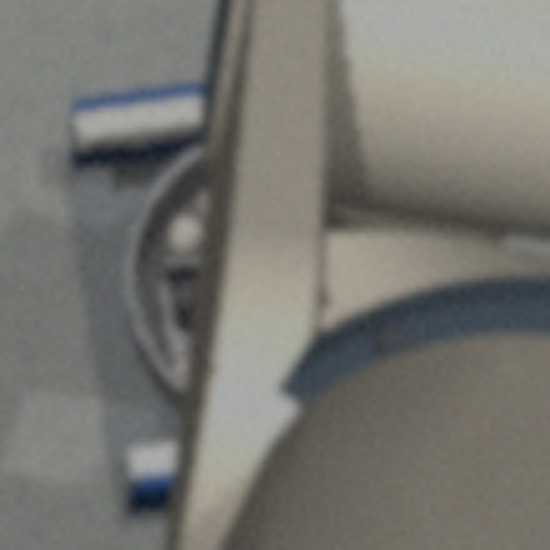

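```bash
python3 -m crank '[[[0,-0.4,0],0],[[0,-0.4,0],0]]' - 120
python3 - <<'E'
from h import *
o=st();p=o['ee_pos']
for dz in(-.09,-.054,-.01,.05):
  q=px('scene',p+[0,0,dz]); print(dz,((q-[150,80])*3.5))
t=snap('scene');crop(t,80,270,150,320,3.5,'g3')
E
```

```text
clock: 21.62
ee_pos: [0.4962, -0.1132, 0.1103]
tool_rot: [-179.9, -0.0, -85.0]
contact_force: [2.5, 0.7, -0.6]
grip_width: 0.0228
t 21.62 pos [ 0.4962 -0.1132  0.1103] rot [-1.7994e+02 -2.0000e-02 -8.4970e+01] F [ 2.54  0.66 -0.61] w 0.0228 q [-13.  19. 114.   0.  47.  72.]
-0.09 [348.25 429.1 ]
-0.054 [345.45 389.55]
-0.01 [342.3  339.15]
0.05 [337.05 266.35]
```

View pics/g3.png

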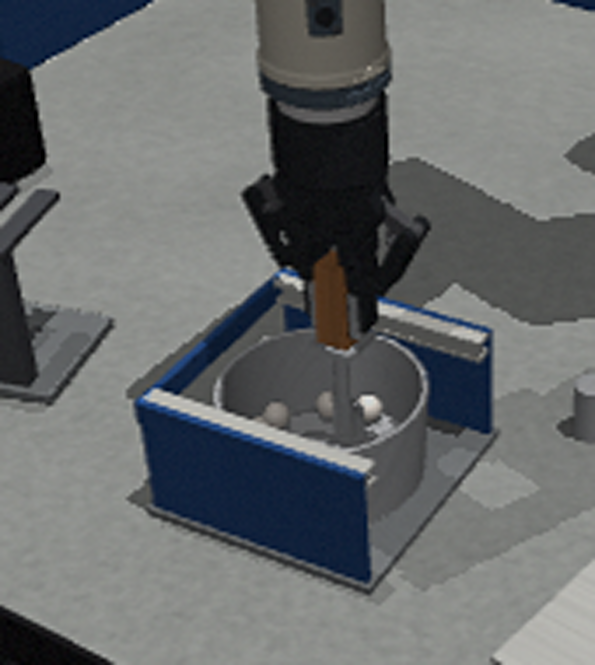

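```bash
for i in 1; do python3 -m crank '[[[1.65,-0.53,0],0],[[2.66,-1.93,0],0],[[2.66,-3.67,0],0],[[1.65,-5.07,0],0],[[0,-5.6,0],0],[[-1.65,-5.07,0],0],[[-2.66,-3.67,0],0],[[-2.66,-1.93,0],0],[[-1.65,-0.53,0],0],[[0,0,0],0]]'; done
python3 - <<'E'
from h import *
o=st();p=o['ee_pos']
for dz in(-.09,-.054,-.01,.05):
  q=px('scene',p+[0,0,dz]); print(dz,((q-[150,80])*3.5))
t=snap('scene');crop(t,80,270,150,320,3.5,'g4')
E
```

```text
clock: 22.92
ee_pos: [0.4948, -0.1142, 0.1103]
tool_rot: [-180.0, -0.0, -85.0]
contact_force: [2.3, 2.2, -0.3]
grip_width: 0.0227
t 22.93 pos [ 0.4948 -0.1142  0.1103] rot [-1.7999e+02 -1.0000e-02 -8.4970e+01] F [ 2.3   2.22 -0.3 ] w 0.0227 q [-13.  19. 114.  -0.  47.  72.]
-0.09 [348.25 427.7 ]
-0.054 [345.8  388.15]
-0.01 [342.3  337.75]
0.05 [337.4  264.95]
```

View pics/g4.png

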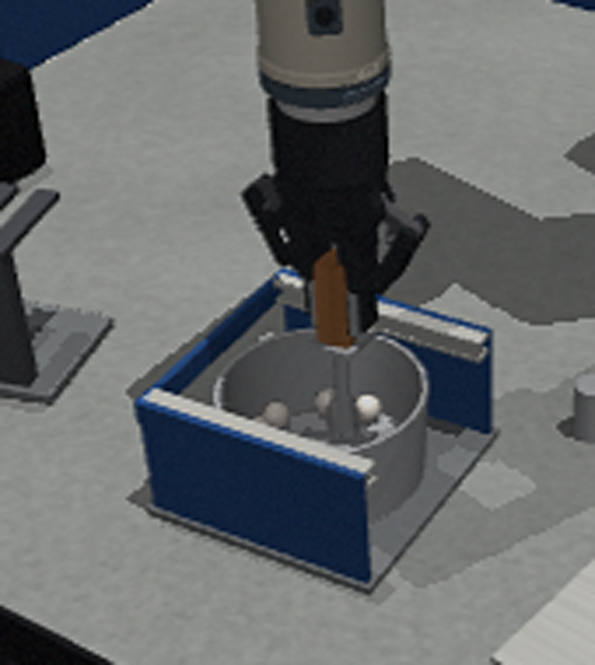

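```bash
python3 -m crank '[[[1.65,-0.53,0],0],[[2.66,-1.93,0],0],[[2.66,-3.67,0],0],[[1.65,-5.07,0],0],[[0,-5.6,0],0],[[-1.65,-5.07,0],0],[[-2.66,-3.67,0],0],[[-2.66,-1.93,0],0],[[-1.65,-0.53,0],0],[[0,0,0],0]]'
python3 -m crank '[[[1.65,-0.53,0],0],[[2.66,-1.93,0],0],[[2.66,-3.67,0],0],[[1.65,-5.07,0],0],[[0,-5.6,0],0],[[-1.65,-5.07,0],0],[[-2.66,-3.67,0],0],[[-2.66,-1.93,0],0],[[-1.65,-0.53,0],0],[[0,0,0],0]]'
python3 -m crank '[[[1.65,-0.53,0],0],[[2.66,-1.93,0],0],[[2.66,-3.67,0],0],[[1.65,-5.07,0],0],[[0,-5.6,0],0],[[-1.65,-5.07,0],0],[[-2.66,-3.67,0],0],[[-2.66,-1.93,0],0],[[-1.65,-0.53,0],0],[[0,0,0],0]]'
python3 -m crank '[[[1.65,-0.53,0],0],[[2.66,-1.93,0],0],[[2.66,-3.67,0],0],[[1.65,-5.07,0],0],[[0,-5.6,0],0],[[-1.65,-5.07,0],0],[[-2.66,-3.67,0],0],[[-2.66,-1.93,0],0],[[-1.65,-0.53,0],0],[[0,0,0],0]]'
python3 - <<'E'
from h import *
o=st();p=o['ee_pos']
t=snap('scene');crop(t,80,270,150,320,3.5,'g5')
E
```

```text
clock: 24.22
ee_pos: [0.4947, -0.1142, 0.1103]
tool_rot: [180.0, -0.0, -85.0]
contact_force: [1.2, 0.8, -1.4]
grip_width: 0.0224
clock: 25.48
ee_pos: [0.4947, -0.1142, 0.1103]
tool_rot: [180.0, -0.0, -85.0]
contact_force: [-0.0, -0.4, -0.5]
grip_width: 0.0226
clock: 26.72
ee_pos: [0.4947, -0.1142, 0.1103]
tool_rot: [180.0, -0.0, -85.0]
contact_force: [1.0, -0.3, -1.4]
grip_width: 0.0231
clock: 27.98
ee_pos: [0.4947, -0.1142, 0.1103]
tool_rot: [180.0, -0.0, -85.0]
contact_force: [0.1, -1.1, -0.3]
grip_width: 0.0224
t 27.98 pos [ 0.4947 -0.1142  0.1103] rot [ 1.7999e+02 -1.0000e-02 -8.4970e+01] F [ 0.07 -1.12 -0.28] w 0.0224 q [-13.  19. 114.  -0.  47.  72.]
```

View pics/g5.png

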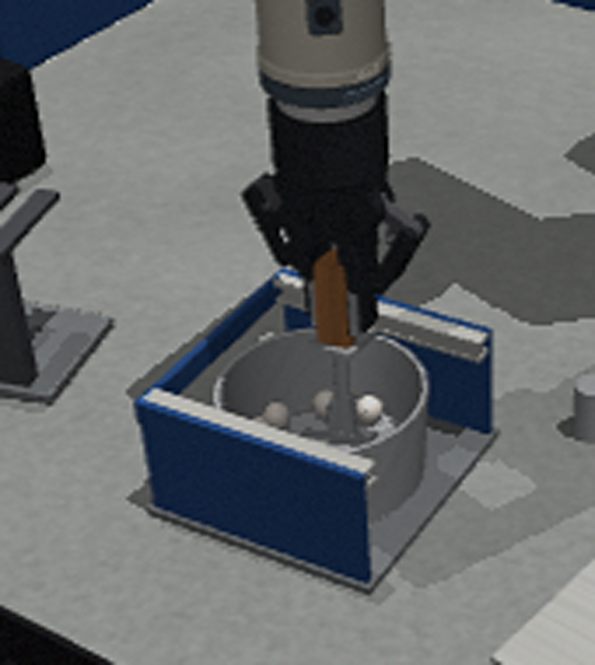

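```bash
python3 -m crank '[[[0,-1,-1.5],0],[[0,-1,-5],0],[[0,-1,-9],0],[[0,-1,-13],0],[[0,-1,-13],0]]'
python3 - <<'E'
from h import *
o=st(); go(.418,-.4299,.24,-73)
go(.523,-.3978,.160,-73)
E
```

```text
clock: 28.65
ee_pos: [0.5082, -0.1138, 0.2434]
tool_rot: [-179.6, -0.1, -85.1]
contact_force: [-0.8, 0.4, -1.5]
grip_width: 0.0227
t 28.65 pos [ 0.5082 -0.1138  0.2434] rot [-1.7964e+02 -1.2000e-01 -8.5050e+01] F [-0.79  0.42 -1.46] w 0.0227 q [-13.  10. 106.  -0.  64.  72.]
shift cm [30.71 11.71  0.33] spin rad -0.21 (deg -12.1) rows>= 6.0
shift cm [28.4   1.02  8.39] spin rad -0.21 (deg -12.1) rows>= 5.0
```

```bash
python3 -m crank '[[[30.7,11.7,0.3],-0.21],[[30.7,11.7,0.3],-0.21],[[30.7,11.7,0.3],-0.21],[[30.7,11.7,0.3],-0.21],[[30.7,11.7,0.3],-0.21],[[30.7,11.7,0.3],-0.21],[[30.7,11.7,0.3],-0.21],[[30.7,11.7,0.3],-0.21]]'
python3 - <<'E'
from h import *
o=st(); go(.418,-.4299,.154,-73)
t=snap('top','k0');crop(t,140,250,265,375,5,'k1');crop(t,130,230,390,510,5,'k3');s=snap('scene');crop(s,50,220,80,240,4,'k2')
E
```

```text
clock: 29.65
ee_pos: [0.4163, -0.4271, 0.2364]
tool_rot: [180.0, 0.1, -72.9]
contact_force: [0.3, 0.6, -1.6]
grip_width: 0.0224
t 29.65 pos [ 0.4163 -0.4271  0.2364] rot [ 1.7999e+02  9.0000e-02 -7.2930e+01] F [ 0.27  0.56 -1.6 ] w 0.0224 q [-46.  17.  97.   0.  66.  27.]
shift cm [ 0.33 -0.09  8.24] spin rad 0.001 (deg 0.1) rows>= 2.0
```

View pics/k1.png

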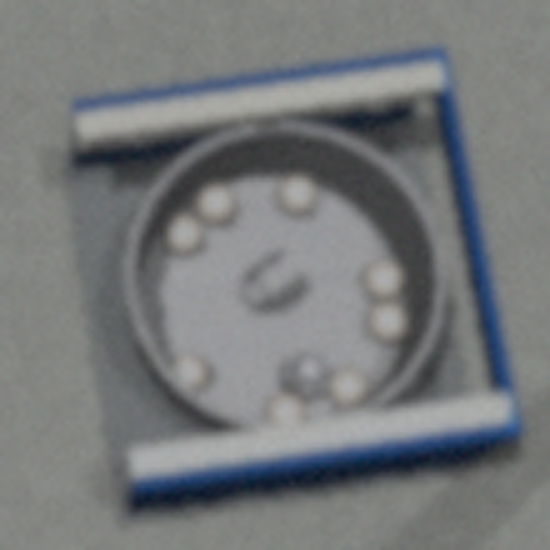

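View pics/k2.png

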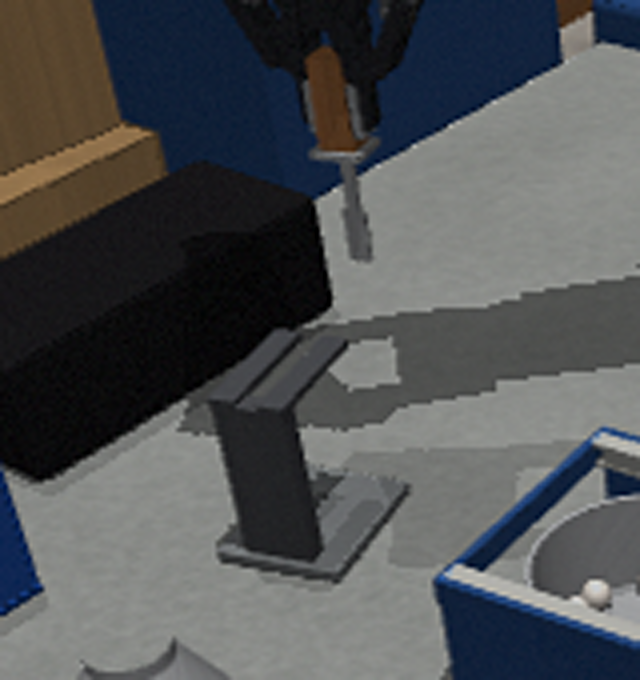

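View pics/k3.png

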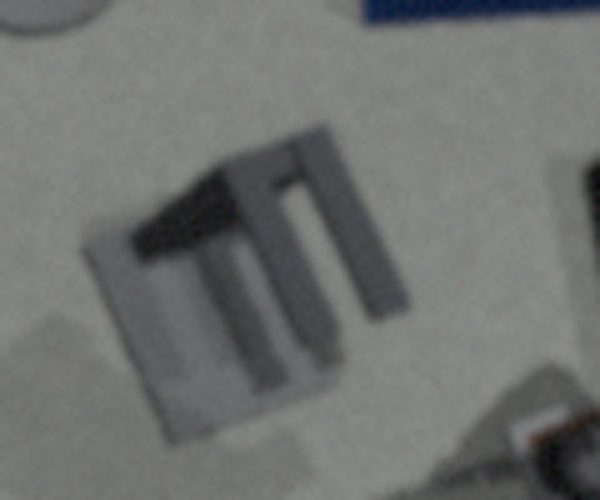

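```bash
python3 - <<'E' | tail -2
from m0 import *
P=g([(342,330),(375,320),(268,195),(300,182)],5,390,130,.13)
m=(P[0]+P[1])/2;n=(P[2]+P[3])/2
d=n-m; print(P[:,:2].round(4).tolist(),m,n,np.degrees(np.arctan2(d[1],d[0])))
u=np.array([np.cos(np.radians(17)),np.sin(np.radians(17))]); nrm=np.array([-u[1],u[0]]); print([float(nrm@(p[:2]-[.523,-.3978])) for p in (m,n)])
E
```

```text
[[0.4928, -0.3974], [0.4963, -0.4123], [0.5552, -0.3747], [0.5603, -0.3896]] [ 0.4946 -0.4049  0.13  ] [ 0.5577 -0.3821  0.13  ] 19.77742124114614
[0.001562765432294666, 0.00481494693146404]
```

```bash
python3 - <<'E'
from h import *
go(.4221,-.4270,.156,-73)
E
python3 -m crank '[[[0.15,-0.55,3],0],[[0.15,-0.55,6],0],[[0.15,-0.55,8],0],[[0.15,-0.55,8],0],[[0.15,-0.55,8],0]]'
python3 - <<'E'
from h import *
o=st(); go(.4221,-.4270,.156,-73);go(.5225,-.3963,.156,-73)
t=snap('top','k0');crop(t,130,230,390,510,5,'l3');s=snap('scene');crop(s,80,220,100,240,4,'l2')
E
```

```text
shift cm [ 0.17 -0.51  8.09] spin rad 0.002 (deg 0.1) rows>= 2.0
clock: 30.38
ee_pos: [0.4227, -0.4279, 0.1581]
tool_rot: [-180.0, -0.1, -72.9]
contact_force: [0.2, 0.1, -1.0]
grip_width: 0.023
t 30.38 pos [ 0.4227 -0.4279  0.1581] rot [-1.7997e+02 -6.0000e-02 -7.2880e+01] F [ 0.23  0.06 -1.04] w 0.0230 q [-45.  23. 100.   0.  57.  27.]
shift cm [-0.1   0.03  0.21] spin rad 0.002 (deg 0.1) rows>= 1.0
shift cm [ -0.08 -10.46   0.21] spin rad 0.002 (deg 0.1) rows>= 2.0
```

View pics/l2.png

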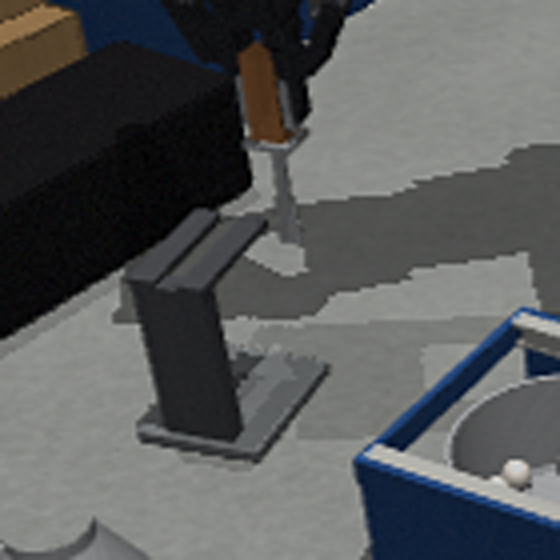

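View pics/l3.png

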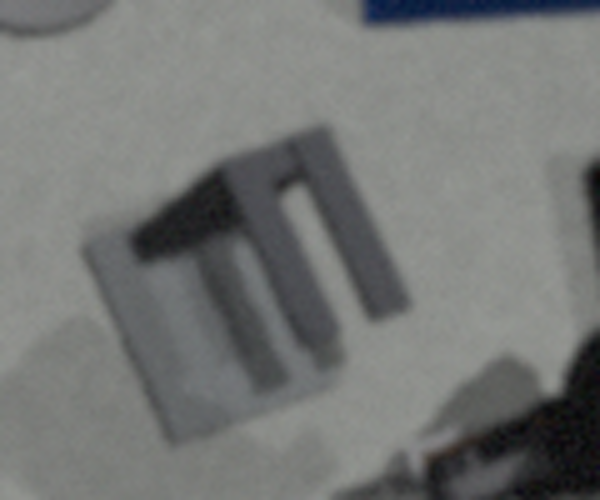

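```bash

python3 -m crank '[[[-0.1,-1.5,0.1],0],[[-0.1,-3,0.1],0],[[-0.1,-4.5,0.1],0],[[-0.1,-6,0.1],0],[[-0.1,-6,0.1],0]]'
python3 - <<'E'
from h import *
o=st(); go(.5225,-.3963,.156,-73)
s=snap('scene');crop(s,80,220,100,240,4,'l4')
E
```

```text
clock: 31.1
ee_pos: [0.4803, -0.409, 0.1559]
tool_rot: [-180.0, -0.0, -72.9]
contact_force: [0.1, -0.2, -2.0]
grip_width: 0.0226
t 31.10 pos [ 0.4803 -0.409   0.1559] rot [-179.99   -0.    -72.86] F [ 0.11 -0.22 -1.99] w 0.0226 q [-41.  25.  97.   0.  58.  32.]
shift cm [ 0.03 -4.4  -0.01] spin rad 0.003 (deg 0.1) rows>= 1.0
```

View pics/l4.png

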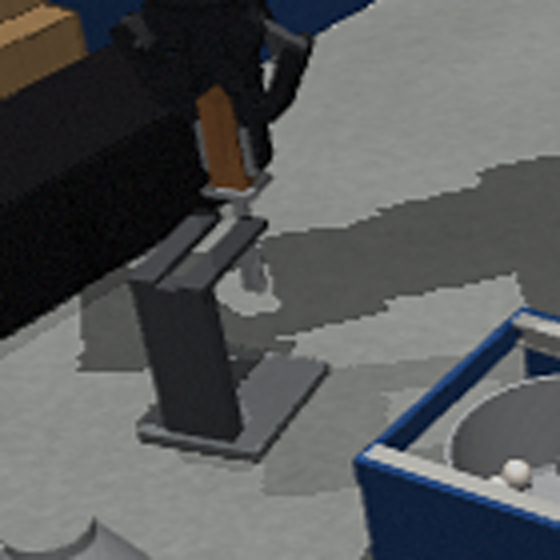

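The shaft is lined up with the slot opening, at crop (240,210). I carry on in and then lower.

```bash

python3 -m crank '[[[0,-1.2,0],0],[[0,-2.4,0],0],[[0,-3.6,0],0],[[0,-4.4,0],0],[[0,-4.4,0],0],[[0,-4.4,0.5],0],[[0,-4.4,0.9],0],[[0,-4.4,1.2],0],[[0,-4.4,1.3],0],[[0,-4.4,1.3],0]]'
python3 - <<'E'
from h import *
o=st(); 
s=snap('scene');crop(s,80,220,100,240,4,'l5')
E
```

```text
clock: 32.4
ee_pos: [0.521, -0.3966, 0.143]
tool_rot: [180.0, 0.0, -72.9]
contact_force: [0.3, -0.7, -1.0]
grip_width: 0.0226
t 32.40 pos [ 0.521  -0.3966  0.143 ] rot [180.     0.   -72.95] F [ 0.33 -0.68 -0.99] w 0.0226 q [-37.  28.  94.   0.  58.  36.]
```

View pics/l5.png

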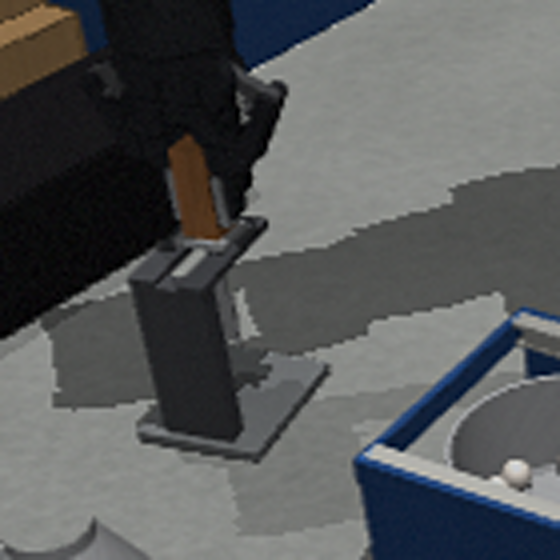

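```bash

python3 -m crank '[[[0,0,0.1],0],[[0,0,0.15],0],[[0,0,0.15],0]]'
python3 -m crank '[[[0,0,0],0],[[0,0,0],0],[[0,0,0],0],[[0,0,0],0],[[0,0,-5],0],[[0,0,-10],0],[[0,0,-14],0],[[0,0,-14],0]]' 105 40
python3 - <<'E'
from h import *
o=st(); 
s=snap('scene');crop(s,80,220,100,240,4,'l6');t=snap('top','t6');crop(t,130,230,390,510,5,'l7'); crop(t,140,260,80,380,2.6,'l8')
go(.42,.0,.28,-85+80)
E
```

```text
clock: 32.83
ee_pos: [0.5213, -0.3968, 0.1426]
tool_rot: [-180.0, -0.0, -72.9]
contact_force: [-1.6, 1.9, 6.9]
grip_width: 0.0225
clock: 33.83
ee_pos: [0.5226, -0.3977, 0.2856]
tool_rot: [-179.8, -0.3, -72.9]
contact_force: [0.6, -0.9, -0.4]
grip_width: 0.0504
t 33.83 pos [ 0.5226 -0.3977  0.2856] rot [-179.78   -0.31  -72.94] F [ 0.62 -0.88 -0.42] w 0.0504 q [-37.  20.  86.   0.  73.  36.]
shift cm [-40.87  -1.98   0.14] spin rad -1.186 (deg -67.9) rows>= 7.0
```

View pics/l6.png

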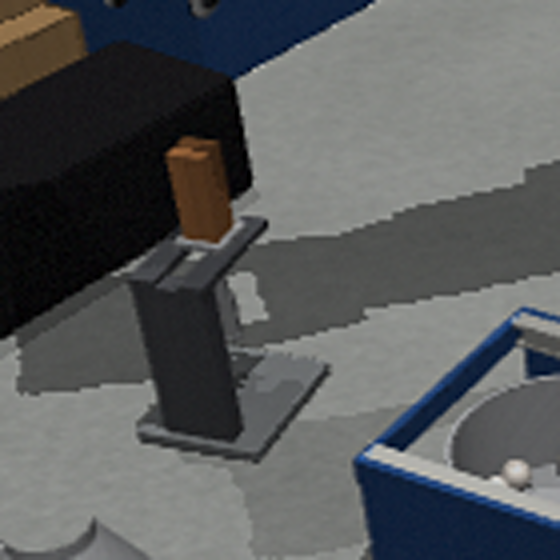

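View pics/t6.png

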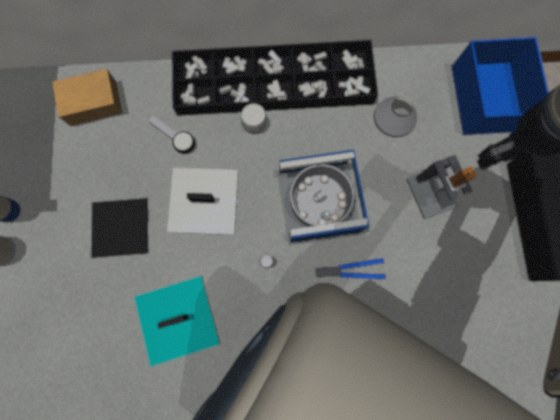

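```bash
python3 - <<'E'
from h import *
t=cv2.imread('pics/t6.png')[:,:,::-1]; crop(t,155,245,155,250,6,'m1'); s=snap('scene','s6'); crop(s,205,300,280,410,5,'m2'); crop(t,145,225,395,490,6,'m3')
E
```

```text
(no output)
```

View pics/m1.png

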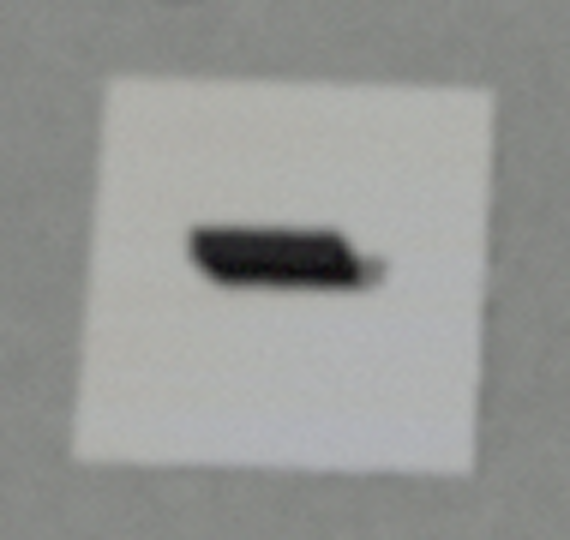

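View pics/m2.png

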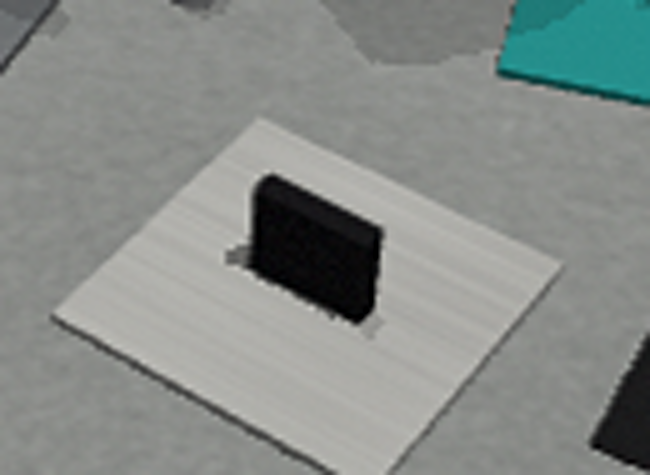

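View pics/m3.png

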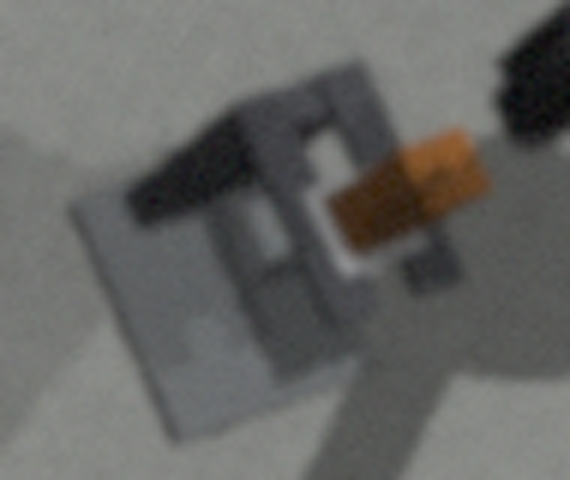

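```bash
python3 - <<'E' | tail -4
from m0 import *
print()
quad('COVER',g([(106,77),(494,88),(473,472),(73,462)],6,155,155,.005))
P=g([(565,263),(52,318),(260,117)],5,280,205,.005,'scene');print('scene ctr',(P[0]+P[1])/2, np.degrees(np.arctan2(*(P[0]-P[2])[[1,0]])))
go(.545,.173,.28,-5)
E
```

```text
COVER ctr [0.5485 0.1771 0.005 ] sides [np.float64(0.1645), np.float64(0.1635), np.float64(0.1637), np.float64(0.1644)] ang [np.float64(-95.3), np.float64(174.6), np.float64(85.0), np.float64(-5.1)]
scene ctr [0.5469 0.176  0.005 ] 84.80219570098107
shift cm [-53.7  -19.03   0.1 ] spin rad -1.186 (deg -67.9) rows>= 10.0
```

```bash
python3 - <<'E'
from h import *
go(.548,.1768,.2,-5.1)
E
python3 -m crank '[[[-54,-19.4,2],-1.184],[[-54,-19.4,2],-1.184],[[-54,-19.4,2],-1.184],[[-54,-19.4,2],-1.184],[[-54,-19.4,2],-1.184],[[-54,-19.4,2],-1.184],[[-54,-19.4,2],-1.184],[[-54,-19.4,2],-1.184],[[-54,-19.4,2],-1.184],[[-54,-19.4,2],-1.184]]'
python3 -m crank '[[[0,0,0],0],[[0,0,0],0]]'
python3 - <<'E'
from h import *
st();go(.548,.1768,.12,-5.1)
E
```

```text
shift cm [-53.97 -19.44   8.1 ] spin rad -1.184 (deg -67.8) rows>= 10.0
clock: 35.22
ee_pos: [0.547, 0.1798, 0.2596]
tool_rot: [180.0, 0.2, -4.9]
contact_force: [-0.1, -0.9, -0.5]
grip_width: 0.0501
clock: 35.48
ee_pos: [0.5478, 0.1752, 0.2609]
tool_rot: [179.9, 0.1, -5.2]
contact_force: [0.3, -0.1, 0.4]
grip_width: 0.0502
t 35.48 pos [0.5478 0.1752 0.2609] rot [ 1.7995e+02  6.0000e-02 -5.1500e+00] F [ 0.32 -0.1   0.42] w 0.0502 q [18. 14. 98. -0. 68. 23.]
shift cm [ 0.02 -0.18 14.09] spin rad -0.001 (deg -0.1) rows>= 3.0
```

```bash

python3 -m crank '[[[0,-0.1,6],0],[[0,-0.1,12],0],[[0,-0.1,15],0],[[0,-0.1,15],0]]'
python3 - <<'E'
from h import *
st();go(.548,.1768,.018,-5.1)
s=snap('scene');crop(s,165,300,270,420,5,'o1')
E
```

```text
clock: 35.98
ee_pos: [0.5466, 0.1755, 0.1095]
tool_rot: [179.9, 0.3, -5.2]
contact_force: [0.2, -0.1, 0.0]
grip_width: 0.0501
t 35.98 pos [0.5466 0.1755 0.1095] rot [179.88   0.26  -5.21] F [ 0.16 -0.14  0.02] w 0.0501 q [ 18.  24. 105.  -0.  51.  23.]
shift cm [ 0.17 -0.16  9.15] spin rad -0.002 (deg -0.1) rows>= 2.0
```

View pics/o1.png

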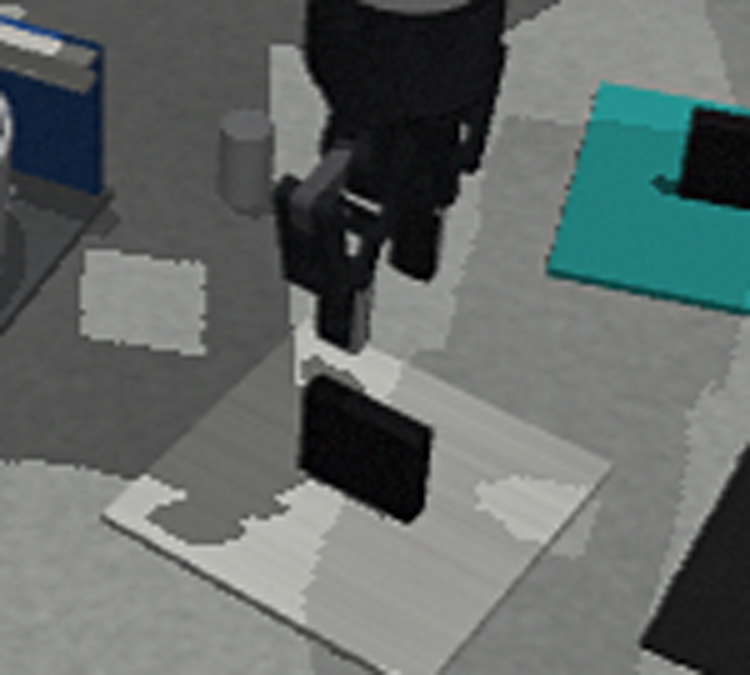

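```bash

python3 -m crank '[[[0,0,3],0],[[0,0,6],0],[[0,0,8],0],[[0,0,9.1],0],[[0,0,9.1],0],[[0,0,9.1],0]]'
python3 -m crank '[[[0,0,0],0],[[0,0,0],0],[[0,0,0],0],[[0,0,0],0],[[0,0,0],0],[[0,0,0],0]]' 255 70
python3 - <<'E'
from h import *
st()
s=snap('scene');crop(s,165,300,270,420,5,'o2')
t=snap('top');crop(t,145,245,130,260,5,'o3')
E
```

```text
clock: 36.78
ee_pos: [0.5491, 0.1777, 0.0218]
tool_rot: [-180.0, -0.1, -5.1]
contact_force: [0.3, 0.4, -0.0]
grip_width: 0.0502
clock: 37.52
ee_pos: [0.5485, 0.1777, 0.0212]
tool_rot: [-180.0, -0.0, -5.1]
contact_force: [-1.4, 0.4, 6.4]
grip_width: 0.0129
t 37.52 pos [0.5485 0.1777 0.0212] rot [-1.7998e+02 -4.0000e-02 -5.0900e+00] F [-1.4   0.38  6.36] w 0.0129 q [ 18.  32. 108.   0.  41.  23.]
```

View pics/o2.png

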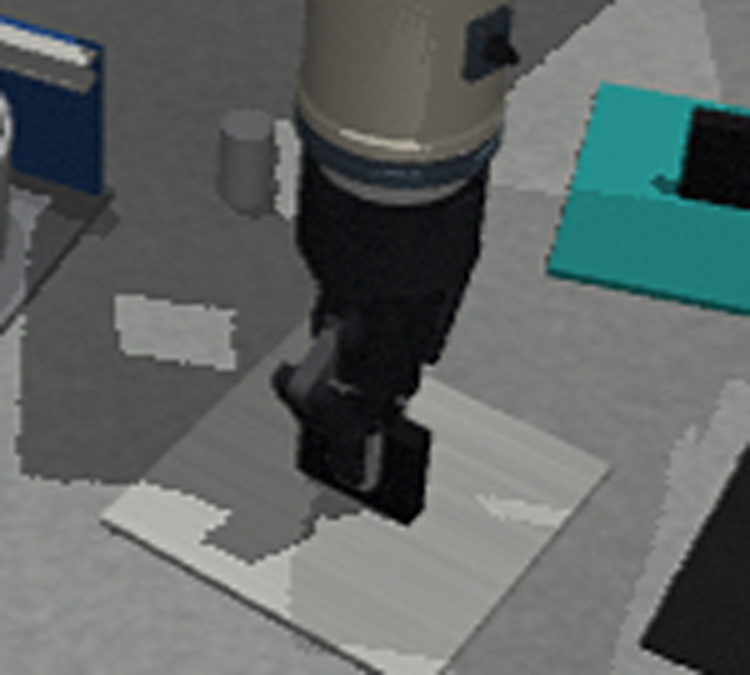

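View pics/o3.png

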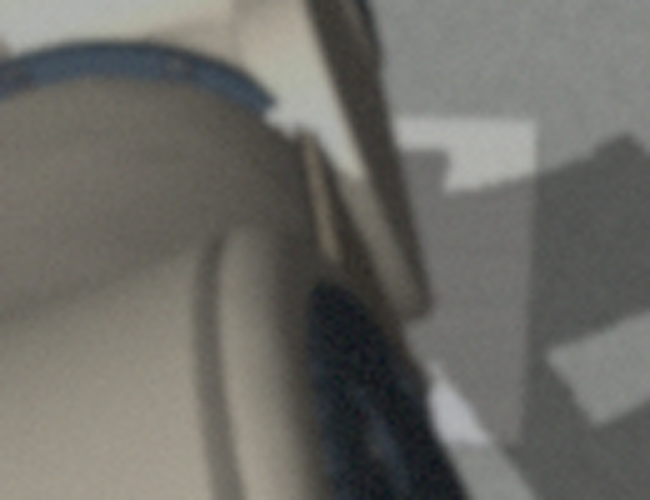

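```bash
python3 -m crank '[[[0,0,-1],0],[[0,0,-3],0],[[0,0,-7],0],[[0,0,-12],0],[[0,0,-14],0],[[0,0,-14],0]]'
python3 - <<'E'
from h import *
st()
t=cv2.imread('pics/t6.png')[:,:,::-1]; crop(t,145,245,272,375,6,'q1'); s=cv2.imread('pics/s6.png')[:,:,::-1]; crop(s,150,250,185,300,6,'q2')
s=snap('scene');crop(s,145,300,240,440,4,'q3')
E
```

```text
clock: 38.38
ee_pos: [0.5491, 0.1779, 0.1624]
tool_rot: [-179.9, -0.2, -5.1]
contact_force: [-1.0, 0.3, -3.8]
grip_width: 0.013
t 38.38 pos [0.5491 0.1779 0.1624] rot [-179.93   -0.18   -5.1 ] F [-0.96  0.27 -3.82] w 0.0130 q [ 18.  20. 103.   0.  56.  23.]
```

View pics/q1.png

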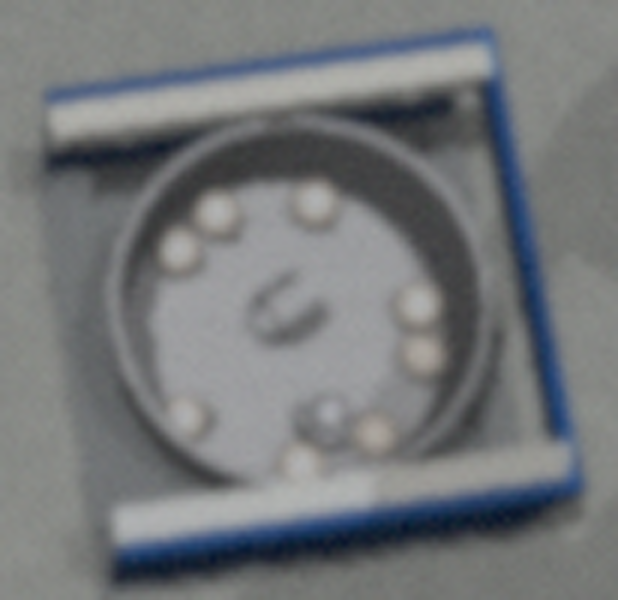

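View pics/q2.png

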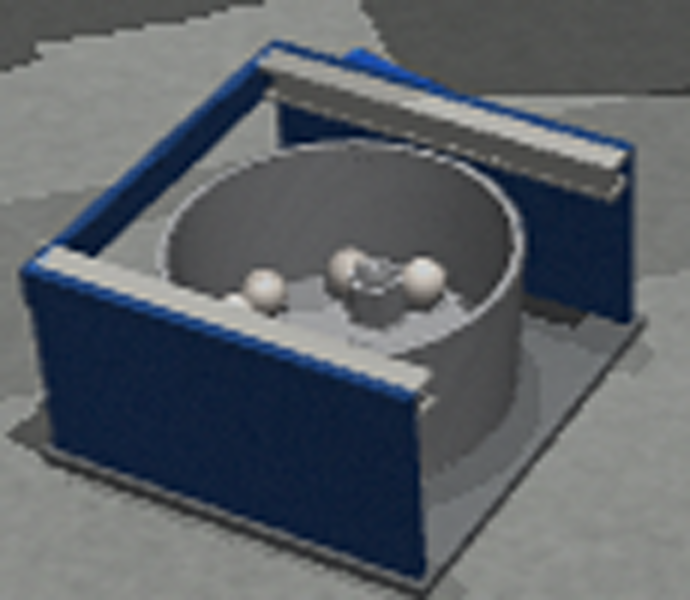

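View pics/q3.png

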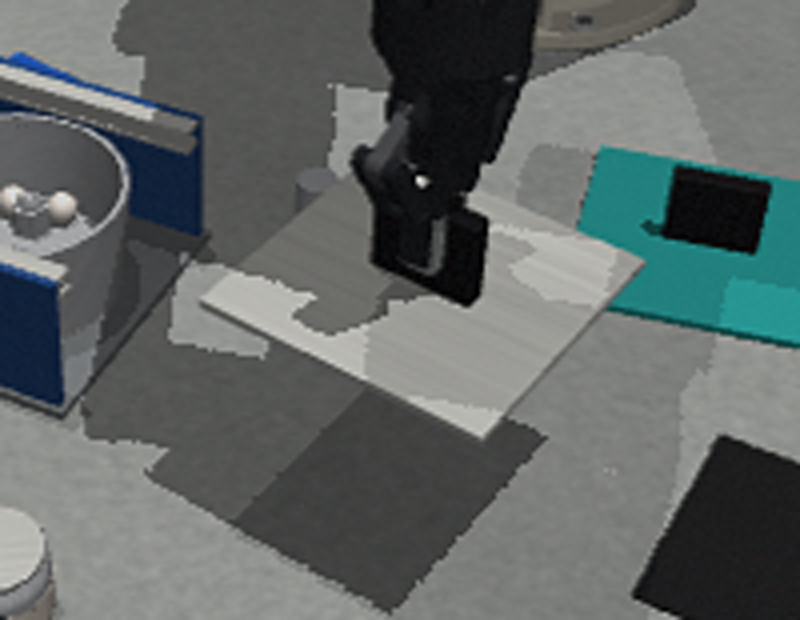

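```bash
python3 - <<'E' | tail -8
from m0 import *
print()
A=g([(50,143),(495,78),(575,445),(113,510)],6,272,145,.097); quad('pot',A)
B=g([(430,372),(62,250),(262,70),(615,172)],6,185,150,.097,'scene'); print(B[:,:2])
for P in(A,B):
    d=P[1]-P[0]; e=P[2]-P[3]; 
    for v in(d,e): print('dir',np.degrees(np.arctan2(-v[1],-v[0]))-90, end=' ')
    c=np.array([.5245,-.111]);a=np.radians(5.1);R=np.array([[np.cos(a),-np.sin(a)],[np.sin(a),np.cos(a)]])
    print('local mm',((P[:,:2]-c)@R*1000).round(1).tolist())
E
```

```text
pot ctr [ 0.5247 -0.1116  0.097 ] sides [np.float64(0.1724), np.float64(0.1447), np.float64(0.1729), np.float64(0.143)] ang [np.float64(-84.9), np.float64(-174.1), np.float64(94.5), np.float64(5.7)]
[[ 0.5904 -0.0221]
 [ 0.6053 -0.1877]
 [ 0.4631 -0.1987]
 [ 0.4467 -0.0315]]
dir 5.053264073366421 dir 4.514769909685043 local mm [[72.1, 86.4], [72.0, -86.0], [-72.7, -87.9], [-70.9, 85.0]]
dir 5.125192886165678 dir 5.610791660177483 local mm [[73.5, 82.7], [73.6, -83.6], [-68.9, -81.9], [-70.4, 86.1]]
```

```bash
python3 - <<'E'
from h import *
go(.508,.0792,.108,5.1)
E
```

```text
shift cm [-3.12 10.15  5.28] spin rad -0.178 (deg -10.2) rows>= 2.0
```

```bash
python3 -m crank '[[[-1,3.3,1.8],-0.06],[[-2,6.6,3.6],-0.12],[[-3.1,10.1,5.4],-0.178],[[-3.1,10.1,5.4],-0.178],[[-3.1,10.1,5.4],-0.178]]'
python3 - <<'E'
from h import *
st()
go(.508,.0792,.108,5.1)
s=snap('scene');crop(s,135,285,180,400,3.6,'r1');t=snap('top');crop(t,130,250,180,380,3.9,'r2')
E
```

```text
clock: 39.05
ee_pos: [0.5083, 0.0799, 0.1059]
tool_rot: [-180.0, 0.1, 5.0]
contact_force: [1.0, 0.3, -3.0]
grip_width: 0.0131
t 39.05 pos [0.5083 0.0799 0.1059] rot [-1.7999e+02  6.0000e-02  5.0300e+00] F [ 1.01  0.33 -2.97] w 0.0131 q [  9.  20. 113.   0.  47.   4.]
shift cm [-0.03  0.06 -0.21] spin rad -0.001 (deg -0.1) rows>= 1.0
```

View pics/r1.png

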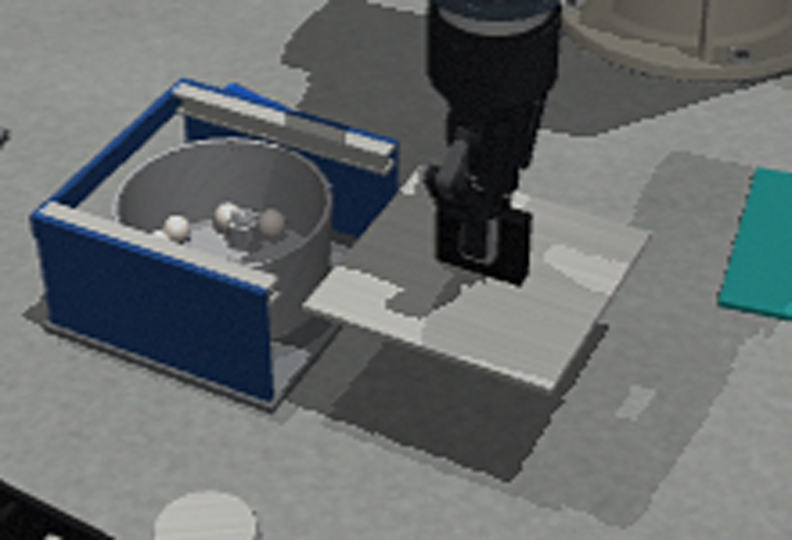

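View pics/r2.png

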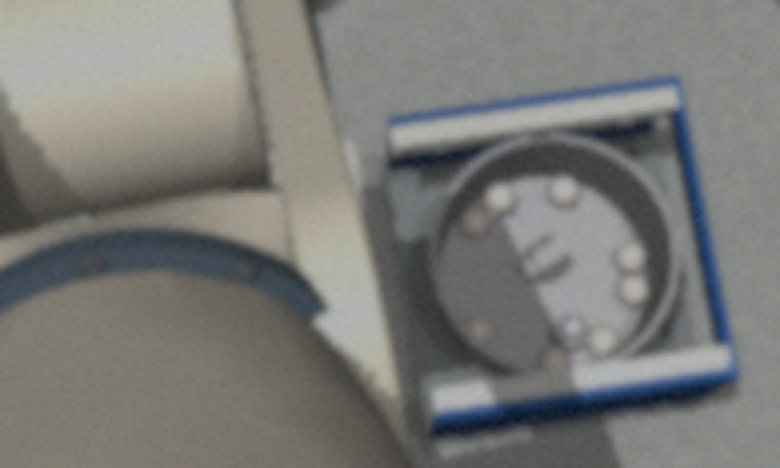

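```bash
python3 - <<'E' | tail -9
from m0 import *
print()
P=g([(304,305),(553,386),(651,234)],3.6,180,135,.090,'scene')
c=np.array([.525,-.111]);a=np.radians(5.1);R=np.array([[np.cos(a),-np.sin(a)],[np.sin(a),np.cos(a)]])
print('corners local',((P[:,:2]-c)@R*1000).round(1).tolist())
L=g([(273,278),(392,152)],3.6,180,135,.097,'scene');print('lip mouth inner corners local',((L[:,:2]-c)@R*1000).round(1).tolist())
L=g([(275,290),(392,168)],3.6,180,135,.093,'scene');print('lip underside',((L[:,:2]-c)@R*1000).round(1).tolist())
o=ctrl.observe();print('tcp local',((o['ee_pos'][:2]-c)@R*1000).round(1))
E
```

```text
[ 0.4805 -0.3935  0.13  ]
 [ 0.5024 -0.4285  0.13  ]]
grip top scene [ 0.5237 -0.3958  0.196 ]
cover scene ctr [0.528  0.1666 0.005 ] sides [np.float64(0.1642), np.float64(0.1622), np.float64(0.1685), np.float64(0.142)] ang [np.float64(85.0), np.float64(174.8), np.float64(-88.1), np.float64(-4.0)]

corners local [[81.4, 107.2], [79.3, 271.4], [-80.6, 272.1]]
lip mouth inner corners local [[74.7, 81.7], [-77.7, 86.7]]
lip underside [[80.1, 86.0], [-66.2, 92.5]]
tcp local [  1.  192.1]
```

```bash
python3 -m crank '[[[-0.03,1,-0.1],0],[[-0.03,2,-0.1],0],[[-0.03,3,-0.1],0],[[-0.03,4,-0.1],0],[[-0.03,5,-0.1],0],[[-0.03,5,-0.1],0]]'
python3 - <<'E'
from h import *
o=st()
c=np.array([.525,-.111]);a=np.radians(5.1);R=np.array([[np.cos(a),-np.sin(a)],[np.sin(a),np.cos(a)]])
print('tcp local',((o['ee_pos'][:2]-c)@R*1000).round(1))
s=snap('scene');crop(s,135,285,180,400,3.6,'r3')
E
```

```text
clock: 39.9
ee_pos: [0.5125, 0.0291, 0.1075]
tool_rot: [180.0, 0.0, 5.0]
contact_force: [-1.0, -0.1, -3.8]
grip_width: 0.013
t 39.90 pos [0.5125 0.0291 0.1075] rot [180.     0.     5.03] F [-0.96 -0.1  -3.78] w 0.0130 q [  3.  20. 113.  -0.  47.  -2.]
tcp local [1.000e-01 1.406e+02]
```

View pics/r3.png

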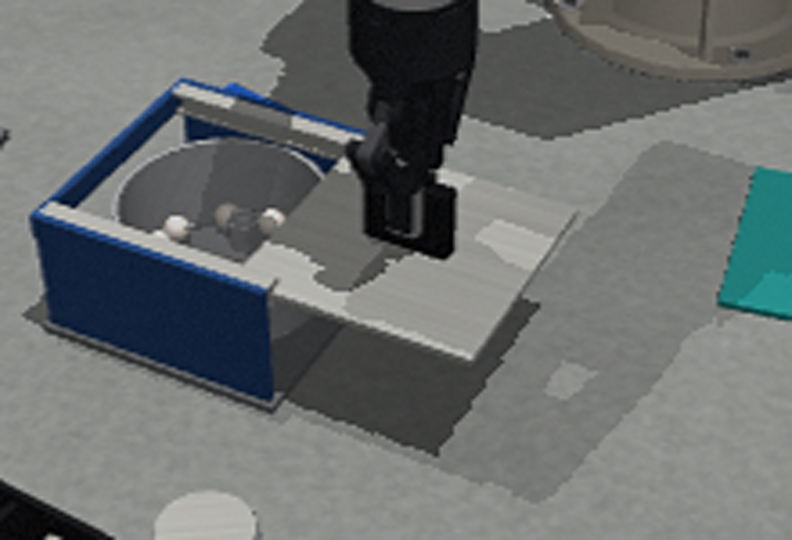

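The cover has entered the channels freely, about 30 mm under the lip near (275,285). I keep advancing in steps.

```bash
python3 -m crank '[[[0,1,0],0],[[0,2,0],0],[[0,3,0],0],[[0,4,0],0],[[0,5,0],0],[[0,6,0],0],[[0,6,0],0]]'
python3 -m crank '[[[0,1,0],0],[[0,2,0],0],[[0,3,0],0],[[0,4,0],0],[[0,5,0],0],[[0,6,0],0],[[0,6.5,0],0],[[0,6.5,0],0]]'
python3 - <<'E'
from h import *
o=st()
c=np.array([.525,-.111]);a=np.radians(5.1);R=np.array([[np.cos(a),-np.sin(a)],[np.sin(a),np.cos(a)]])
print('tcp local',((o['ee_pos'][:2]-c)@R*1000).round(1))
s=snap('scene');crop(s,135,285,180,400,3.6,'r4')
E
```

```text
clock: 40.83
ee_pos: [0.5179, -0.0306, 0.1076]
tool_rot: [180.0, -0.0, 5.0]
contact_force: [-0.1, -0.0, -2.9]
grip_width: 0.0131
clock: 41.82
ee_pos: [0.5236, -0.095, 0.1075]
tool_rot: [-180.0, 0.0, 5.1]
contact_force: [0.1, -0.1, -3.1]
grip_width: 0.0133
t 41.83 pos [ 0.5236 -0.095   0.1075] rot [-180.      0.      5.06] F [ 0.07 -0.1  -3.06] w 0.0133 q [-10.  21. 111.   0.  48. -16.]
tcp local [ 0.  16.1]
```

View pics/r4.png

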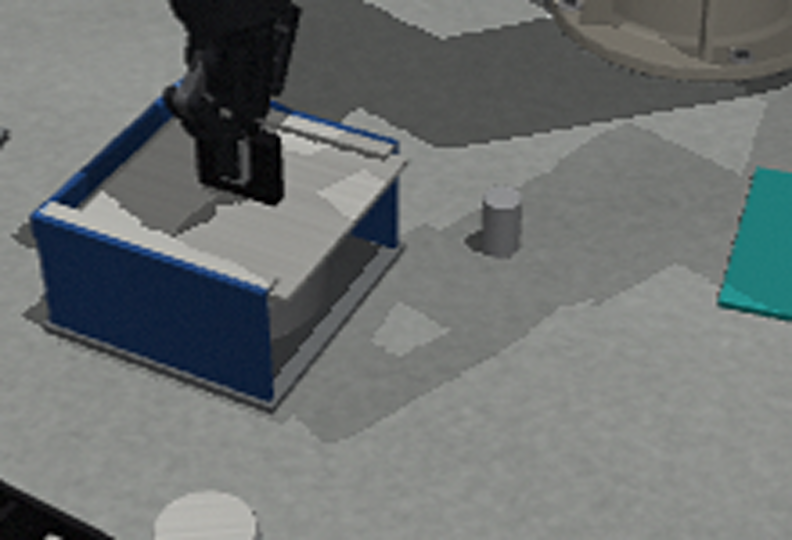

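```bash
python3 -m crank '[[[0,0.5,0],0],[[0,0.9,0],0],[[0,1.2,0],0],[[0,1.2,0],0],[[0,1.2,0],0]]'
python3 -m crank '[[[0,0.1,0],0],[[0,0.2,0],0],[[0,0.2,0],0]]'
python3 -m crank '[[[0,0.1,0],0],[[0,0.2,0],0],[[0,0.2,0],0]]'
python3 - <<'E'
from h import *
o=st()
c=np.array([.525,-.111]);a=np.radians(5.1);R=np.array([[np.cos(a),-np.sin(a)],[np.sin(a),np.cos(a)]])
print('tcp local',((o['ee_pos'][:2]-c)@R*1000).round(1))
E
```

```text
clock: 42.5
ee_pos: [0.5247, -0.1065, 0.1075]
tool_rot: [-180.0, 0.0, 5.1]
contact_force: [1.0, -0.3, -3.0]
grip_width: 0.0135
clock: 42.88
ee_pos: [0.5249, -0.1086, 0.1076]
tool_rot: [-180.0, -0.0, 5.1]
contact_force: [0.4, 0.9, -3.4]
grip_width: 0.0128
clock: 43.25
ee_pos: [0.525, -0.1103, 0.1076]
tool_rot: [-180.0, 0.0, 5.1]
contact_force: [-0.4, 2.9, -2.7]
grip_width: 0.0129
t 43.25 pos [ 0.525  -0.1103  0.1076] rot [-179.97    0.      5.09] F [-0.44  2.89 -2.73] w 0.0129 q [-12.  21. 110.   0.  48. -17.]
tcp local [0.1 0.7]
```

```bash
python3 -m crank '[[[0,0.1,0],0],[[0,0.2,0],0],[[0,0.2,0],0]]'
python3 -m crank '[[[0,0,0.1],0],[[0,0,0.2],0],[[0,0,0.2],0]]'
python3 - <<'E'
from h import *
o=st()
s=snap('scene');crop(s,135,285,180,400,3.6,'r5')
E
```

```text
clock: 43.62
ee_pos: [0.525, -0.1106, 0.1076]
tool_rot: [-179.8, 0.0, 5.0]
contact_force: [-1.1, 12.9, 0.8]
grip_width: 0.0132
clock: 44.0
ee_pos: [0.5248, -0.1105, 0.1056]
tool_rot: [-179.8, 0.0, 5.1]
contact_force: [-1.0, 13.9, 2.1]
grip_width: 0.0129
t 44.00 pos [ 0.5248 -0.1105  0.1056] rot [-1.7982e+02  4.0000e-02  5.0600e+00] F [-0.96 13.89  2.13] w 0.0129 q [-12.  22. 110.   0.  48. -17.]
```

View pics/r5.png

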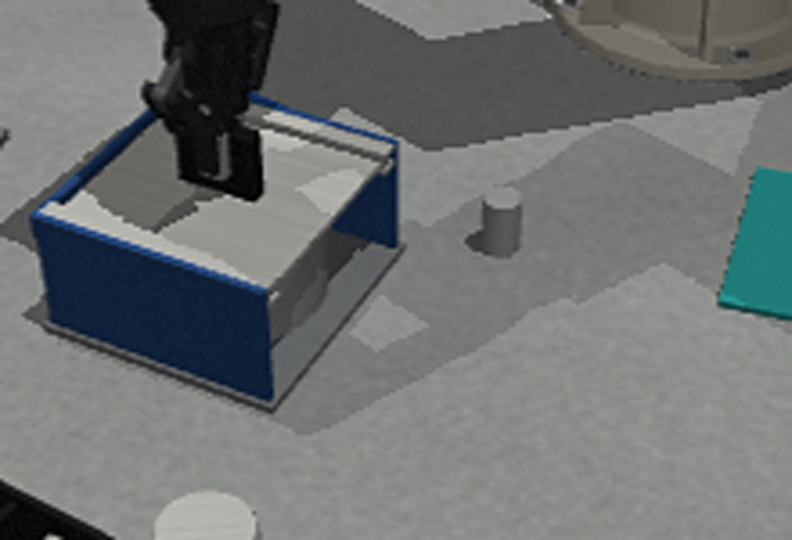

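The cover is against the stop, with 13 N along y. I release it straight up.

```bash
python3 -m crank '[[[0,-0.1,0],0],[[0,-0.1,0],0],[[0,-0.1,0],0],[[0,-0.1,0],0],[[0,-0.1,0],0]]' 110
python3 -m crank '[[[0,0,-3],0],[[0,0,-7],0],[[0,0,-12],0],[[0,0,-18],0],[[0,-6,-20],0],[[0,-12,-20],0],[[0,-18,-20],0],[[0,-24,-20],0],[[0,-28,-20],0],[[0,-28,-20],0]]'
python3 - <<'E'
from h import *
o=st()
s=snap('scene','z0');crop(s,135,285,180,400,3.6,'r6');t=snap('top','z1');crop(t,145,245,272,375,6,'r7')
E
```

```text
clock: 44.68
ee_pos: [0.5252, -0.1117, 0.1056]
tool_rot: [180.0, -0.0, 5.1]
contact_force: [-0.1, 0.5, -0.0]
grip_width: 0.0485
clock: 45.92
ee_pos: [0.4998, 0.1696, 0.3055]
tool_rot: [-180.0, 0.0, 5.3]
contact_force: [-0.9, -1.4, 0.4]
grip_width: 0.0485
t 45.92 pos [0.4998 0.1696 0.3055] rot [-179.98    0.      5.3 ] F [-0.9  -1.41  0.38] w 0.0485 q [ 19.   8. 100.   0.  72.  13.]
```

View pics/r6.png

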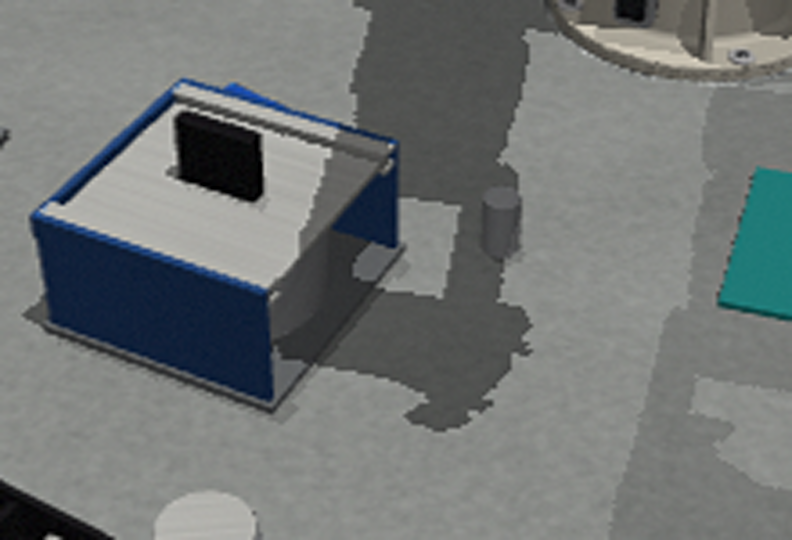

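View pics/r7.png

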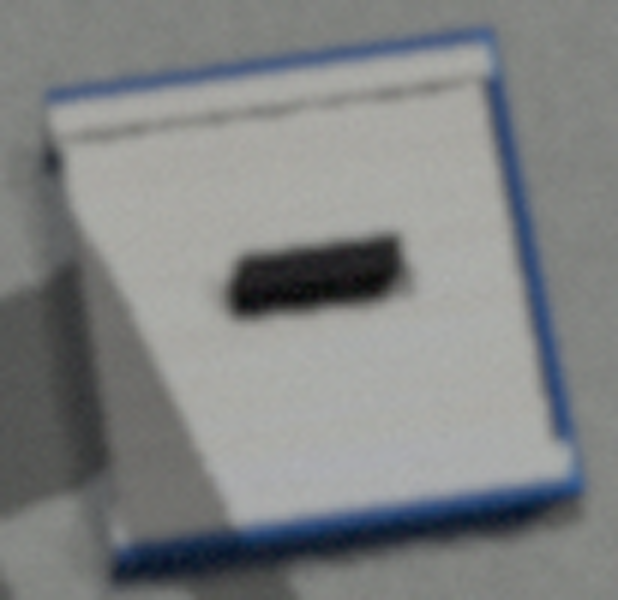

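View pics/z1.png

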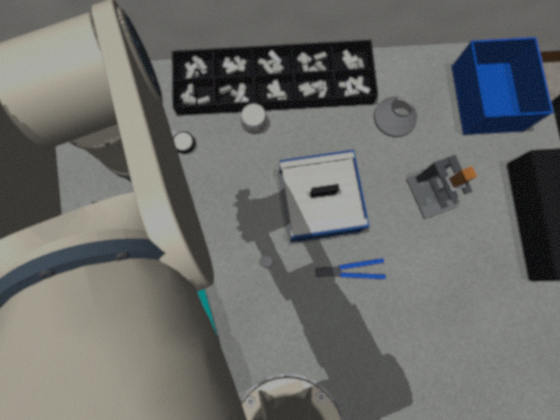

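View pics/z0.png

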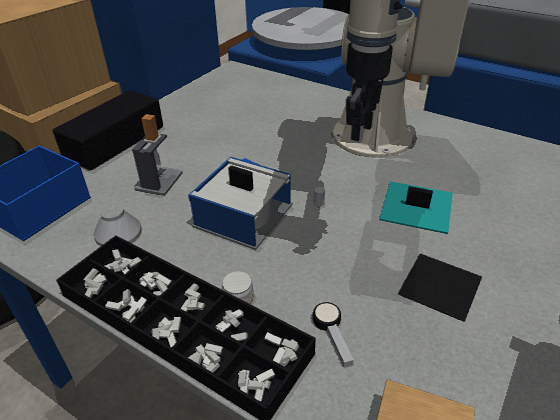

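The cover sits home and square under both lips, with the fin at top px (324,190). The paddle hangs in the fork at (463,177), and the bystanders are where they started. I hand in.

```bash
python3 -m crank '[[[0,0,0],0],[[0,0,0],0],[[0,0,0],0],[[0,0,0],0]]'
python3 -c "
from h import *
st();print(ctrl.close_job())"
```

```text
clock: 46.52
ee_pos: [0.5003, 0.167, 0.3056]
tool_rot: [-180.0, -0.0, 5.1]
contact_force: [0.7, 0.2, -0.8]
grip_width: 0.0483
t 46.52 pos [0.5003 0.167  0.3056] rot [-180.     -0.      5.07] F [ 0.74  0.18 -0.78] w 0.0483 q [ 18.   8. 100.   0.  72.  13.]
the job is handed in; nothing more can be done
None
```

The job is finished and handed in at 46.5 s of the 210 s; the interface gives no verdict.

- **Nuts:** Both wheel nuts on the mat went into the pot. The view after stirring showed two nuts and all eight beads inside.
- **Stirring:** The paddle made one turn at 32 mm radius and five at 28 mm, with the blade tip about 8 mm above the pot floor. Every bead I could see had moved outward, but I did not measure each bead's travel.
- **Paddle:** It hangs upright by its collar in the fork, let go.
- **Cover:** It was knocked a few centimetres during the run, so I measured its place again before gripping it. I slid it into the channels until it met the stop (about 13 N), lowered it onto the ledges and let go. In the last pictures it lies square under both lips, with its rear edge inside the mouth. With the cover pressed home, the gripper was within 1 mm of the pot's axis as the cameras place it.
- **Bench and arm:** The tin, socket, pliers and turquoise plate showed no movement in the pictures, though the arm hid most of the turquoise plate in the last top view. The arm ended clear of everything.

**Disagreements:** The two cameras differed by 1–2 mm on the pot and cover positions, which was inside the clearances. Nut B gripped at 20 mm instead of 21 mm, but it held and landed in the pot.

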